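Put the bar tools back in each other's places

TASK

The tall jar, the tamper and the dosing cup stand in each other's places (one will have to wait on the free counter meanwhile): put the dosing cup on the middle of the scale's plate, the jar upright in the rectangular tray of the revolving organiser and the tamper upright in the organiser's round tray. The tray at the back is cramped by the grinder; the organiser turns by the knob in its middle, and is to be left with the round tray facing the front edge of the counter, where the barista stands. Keep the jar upright throughout and leave the timer where it is.

Things in the scene. Friction and masses are not known exactly. Their poses are not given: they have to be found in the camera images.
- organiser: Revolving bar organiser: wooden disc 264 mm in diameter, top face 30 mm above the counter, turns either way without end about its upright axis (friction 0.06 N m). Origin on the axis at counter height; x points from the axis to the round tray, -x to the rectangular one. At y = +92 and -92 mm stand two fixed steel cups of stirrers and straws, 54 mm wide, up to z = 120 mm.
- organiser_knob (a point): Centre of the round wooden knob on a thin post on the organiser's axis, 226 mm above the counter: 38 mm in diameter, straight sides from 13 mm below to 12 mm above this point, top 20 mm above it. Grip it from above at this height (clear of the jar's top) and turn the wrist to turn the organiser, regrasping as needed.
- round_tray: Round dark tray fixed on the organiser, the tamper's place: 84 mm outside, 75 mm inside diameter, wall 18 mm high. Origin at the centre of its underside (30 mm above the counter), 73 mm from the organiser's axis; its inner floor is 4 mm above the origin, its rim 18 mm. Turns with the organiser.
- square_tray: Rectangular dark tray fixed on the organiser across the axis from the round one, the jar's place: inside 90 mm along its x (which points to or from the organiser's axis) by 78 mm along its y, walls 4 mm thick and 18 mm high. Origin at the centre of its underside (30 mm above the counter), 73 mm from the axis; inner floor 4 mm above the origin. Turns with the organiser.
- jar: Tall clear rectangular jar, green lid fixed on it: body 66 mm along x, 78 mm along y and 135 mm high, lid 65 mm across reaching z = 168 mm; about 0.4 kg. Origin at the centre of its underside, z up. Grip it across its x, at z about 134 mm (much lower, the palm meets the lid). It goes into the rectangular tray with its y (78 mm) along the tray's x (90 mm). Starts on the scale.
- tamper: Coffee tamper standing on its round steel base (58 mm diameter, 16 mm high), wooden knob handle 36 mm thick from z = 25 to 89 mm; about 0.4 kg. Origin at the centre of its underside, z up. Starts in the rectangular tray.
- dosing_cup: Open steel dosing cup, 62 mm in diameter, 51 mm high, 0.11 kg. Origin at the centre of its underside, z up. Starts in the round tray.
- scale: Black bench scale, 125 mm (x) by 155 mm (y) by 27 mm high, fast on the counter. Origin at the centre of its underside.
- scale_plate (a point): Centre of the glass plate on the scale (the plate is 85 mm along the scale's x, 124 mm along its y, raised 3 mm), on its top face, 27 mm above the counter: the dosing cup's place.
- timer: Wind-up timer, white round base and green dial, 64 mm in diameter, 43 mm high, standing before or behind the scale; a bystander. Origin at the centre of its underside. The counter between timer, scale and organiser is free; its front edge is at x = 0.37 m. From x = 0.49 m on, the espresso machine's side panel stands along y = -0.06 m (200 to 420 mm high): keep the wrist clear of it.

How it is judged:
By the outcome, as a careful person would: the job done as asked, in the order asked, and still so for the second after the job is handed in, with the robot touching nothing.
It also fails if it takes over 141 s, if anything falls off the work surface, if the arm or the gripper's body presses on something with over 40 N, if the wrist force passes 120 N, or if a joint passes its speed limit or range.

ROBOT

A 7-joint arm with a two-finger parallel gripper is mounted at the origin on a cart in front of the work surface, level with it; the furniture and walls round the work are solid. World frame = base frame: x ahead of the robot, y to its left, z up, the work surface at z = 0. Lengths are in m, angles in rad, forces in N, time in s.
With the tool pointing down it reaches from about 0.4 to 0.85 m from the base axis. Payload 10.4 kg.
Tool frame: the origin (TCP) lies on the centre line of the jaws, within the pads' length; the fingertips stand 11 mm ahead of it and the grasp point (between the pads) lies 8 mm behind it; z points along the fingers, y is the line along which they close (so a half turn about z gives the same grasp; the last joint's range is limited). The gripper opens to 87 mm and grips with 3 to 60 N. Pads are 19 mm wide; open, the fingers measure 117 mm over their backs; the gripper's body (75 mm by 190 mm) begins 51 mm behind the grasp point.
Start: joints at [-1.131, 0.332, -0.065, 1.46, 0.022, 1.35, -0.088], TCP at [0.279, 0.559, 0.211] pointing down, gripper open.
Joint ranges: [-2.6, 2.6], [-0.5, 2.12], [-1.47, 1.34], [0.16, 2.42], [-1.27, 4.41], [0.06, 2.06], [-2.6, 2.6]. Speed limits (rad/s): [2.22, 2.22, 2.79, 2.79, 3.14, 3.14, 3.14].

INTERFACE

Orientations are given as a unit quaternion [x, y, z, w].
In Python, from bench import r gives the robot as it stands.
- The arm moves only by the shell command python3 -m pendant 'ROWS' [OPENING] [FORCE]. ROWS is JSON, a list of rows, each a list of 4 numbers: the shift along the tool's x, y, z in m, then the turn about the tool's z in rad. A call has 1 to 8 rows; each row shifts and turns the commanded pose from where the row before left it, along the tool's axes as they then stand; what a row does not reach is not made up. A row lasts 1/12 s, in which the tool goes at most 41.7 mm and 7.16 degrees, less where a joint would pass 70% of its speed; a pose out of reach is approached as far as the arm can. A call with a gripper value outside its range is refused whole. OPENING is the opening, from 0 (shut) to 1 (fully open), set as the call begins (- or left out, the last holds). The fingers move at their own pace and stop on an object; FORCE is the grip in N (left out, the last holds). Time passes only in rows, so rows that do not move let the fingers close. It gives the time, the measured TCP pose, the force, the opening and the grip force at its end, in the units of the state.
- r.read_state(): the state, without advancing time (a new reading comes with each control period).
- r.camera(name): name is "side" or "top"; returns a dict with "img" (400x640x3 uint8, red, green, blue), "camera_matrix" (3x3 intrinsics, pixels), "xyz" and "attitude" of the camera in the world. Camera axes: x right, y down, z forward; pixel columns grow to the right and rows downward; lengths in m; the calibration is good to about 2 mm. A picture is of the moment at which its call begins. There is no depth.
- r.close_job(): hands the job in; it is judged then, once.
Trained networks look in the newest picture that a camera, given by its name, has taken for a name from the list of things; names that differ only in an ending like _2 or _b are one class to them, and where a whole thing is asked for, a point or a joint stands for the part that bears it (a point fixed in the world has none). Each returns a list of dicts, best first, with "score" (0 to 1); they miss things now and then, are a little off and sometimes report something else, mostly with a low value. They report only what shows in the picture. A call takes as long as a camera call.
- r.outline_of(thing, camera): "mask" (400x640 bool, what is visible of it) and "bbox" ([centre column, centre row, width, height] in pixels, round what is visible of it).
The state is a dict: "time": time; "joint_positions": joint angles; "joint_vel": joint speeds; "joint_torque": joint torques, N m; "ee_pos": TCP position; "eef_rot": TCP orientation; "ft_force": force on the tool from outside, world axes, zero at the start; "torque": the same for the moment, N m; "width": finger opening in m; "grip_force": force on a finger pad.
Only numpy, scipy, OpenCV 4.12 (cv2) and the standard library are available. Lean on these libraries where they do the work, as an engineer would, in place of code of your own. Each camera call takes 0.05 s, during which the arm holds its last target. There are 200 camera calls.

## Working session

There is one attempt and no reset: what is moved stays moved. The work goes in short steps, Python scripts to look and compute and a shell command to move; the robot and the scene stay as the last step left them, time stands still between calls to the robot, and variables do not carry over. Pictures are saved under pics/ and viewed, at most 14 in all, crops included, and the job is handed in when it is done.

```bash
mkdir -p pics; ls; cat > h.py <<'E'
import numpy as np, cv2
from scipy.spatial.transform import Rotation as R
from bench import r
def cam(n):
    c=r.camera(n); a=np.array(c["attitude"],float)
    c["R"]=a if a.shape==(3,3) else R.from_quat(a).as_matrix()
    c["K"]=np.array(c["camera_matrix"]); c["p"]=np.array(c["xyz"]); return c
def save(c,f): cv2.imwrite("pics/"+f,c["img"][:,:,::-1])
def ray(c,u,v,z):
    d=c["R"]@np.linalg.inv(c["K"])@np.array([u,v,1.]); return c["p"]+d*(z-c["p"][2])/d[2]
def proj(c,P):
    q=c["K"]@(c["R"].T@(np.array(P,float)-c["p"])); return q[:2]/q[2]
E
python3 - <<'E'
from h import *
s=r.read_state(); print({k:np.round(v,3).tolist() for k,v in s.items()})
T=["organiser","organiser_knob","round_tray","square_tray","jar","tamper","dosing_cup","scale","timer"]
ims=[]
for n in ("side","top"):
    c=cam(n); save(c,n+"0.png"); print(n,c["p"],c["attitude"],c["K"].tolist())
    for t in T:
        print(t,[(round(o["score"],2),np.round(o["bbox"]).tolist()) for o in r.outline_of(t,n)[:2]])
E
```

```text
pics
{'time': 0.0, 'joint_positions': [-1.131, 0.333, -0.065, 1.461, 0.022, 1.35, -0.089], 'joint_vel': [-0.001, -0.001, -0.0, 0.0, -0.001, -0.0, 0.001], 'joint_torque': [0.001, -62.327, 0.025, -38.988, -0.061, 0.04, 0.0], 'ee_pos': [0.279, 0.559, 0.21], 'eef_rot': [0.229, 0.973, -0.001, -0.0], 'ft_force': [0.568, 1.137, -0.779], 'torque': [0.028, 0.02, 0.011], 'grip_force': 0.0, 'width': 0.087}
side [ 0.23570945 -1.06357189  0.45271895] [ 0.80611142 -0.15450227  0.09943146 -0.56251828] [[496.2271852132514, 0.0, 312.5201455437445], [0.0, 496.2271852132514, 195.2900986897846], [0.0, 0.0, 1.0]]
organiser [(0.56, [315.0, 243.0, 156.0, 186.0])]
organiser_knob [(0.97, [315.0, 245.0, 156.0, 181.0]), (0.67, [346.0, 247.0, 34.0, 35.0])]
round_tray [(0.84, [343.0, 263.0, 46.0, 25.0])]
square_tray [(0.75, [283.0, 294.0, 80.0, 48.0])]
jar [(0.8, [248.0, 192.0, 43.0, 86.0])]
tamper [(0.76, [281.0, 272.0, 40.0, 64.0])]
dosing_cup [(0.97, [346.0, 247.0, 36.0, 36.0]), (0.47, [280.0, 273.0, 41.0, 64.0])]
scale [(0.88, [240.0, 247.0, 56.0, 40.0])]
timer [(0.86, [336.0, 223.0, 30.0, 17.0])]
top [ 0.3682212  -0.32342454  0.99934529] [ 0.7782647  -0.61858092  0.0651741  -0.08610486] [[372.9060676907956, 0.0, 323.8404729937293], [0.0, 372.9060676907956, 196.66440396140982], [0.0, 0.0, 1.0]]
organiser [(0.57, [358.0, 233.0, 102.0, 103.0]), (0.47, [352.0, 208.0, 32.0, 24.0])]
organiser_knob [(0.73, [358.0, 235.0, 100.0, 99.0])]
round_tray [(0.66, [352.0, 207.0, 32.0, 28.0])]
square_tray [(0.79, [363.0, 260.0, 42.0, 42.0]), (0.15, [267.0, 238.0, 70.0, 48.0])]
jar [(0.86, [254.0, 225.0, 44.0, 40.0])]
tamper [(0.67, [365.0, 265.0, 21.0, 21.0]), (0.58, [359.0, 235.0, 99.0, 101.0])]
dosing_cup [(0.56, [353.0, 199.0, 26.0, 26.0])]
scale [(0.75, [265.0, 236.0, 66.0, 48.0])]
timer []
```

```bash
python3 - <<'E'
import cv2
a=cv2.imread("pics/side0.png")[100:350,170:450]; b=cv2.imread("pics/top0.png")[130:330,190:450]
cv2.imwrite("pics/a.png",cv2.resize(a,None,fx=2.4,fy=2.4,interpolation=3)); cv2.imwrite("pics/b.png",cv2.resize(b,None,fx=3,fy=3,interpolation=3))
E
```

```text
(no output)
```

View pics/a.png

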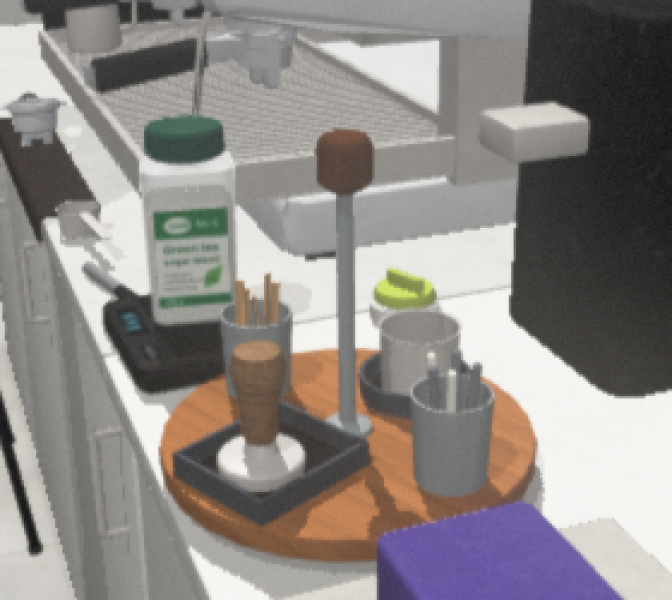

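View pics/b.png

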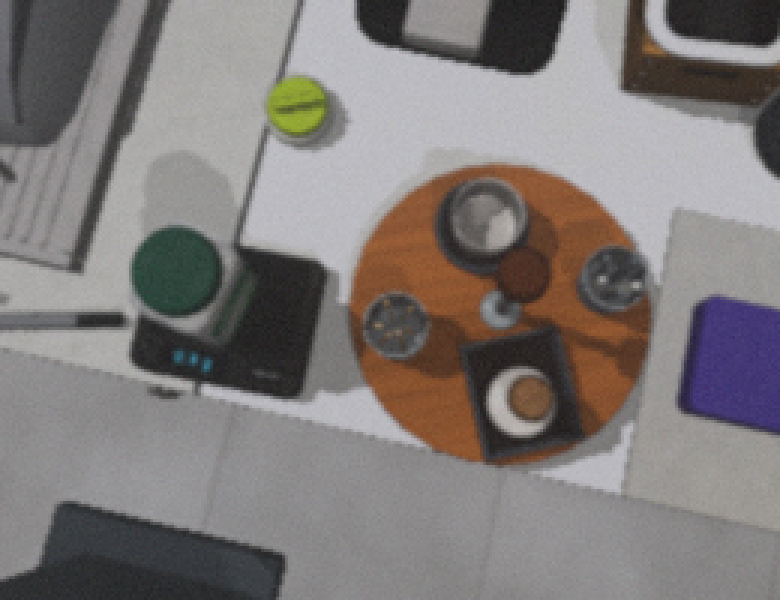

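The side and top pictures agree. The tamper is in the rectangular tray at the front, and the cup is in the round tray at the back. The jar is on the scale (lid about px (249,220) in top), the timer is at (289,165), and the organiser axis is near (357,234). I'll turn these into world positions next.

```bash
python3 - <<'E'
from h import *
c=cam("top"); s=cam("side")
T=lambda x,y:(190+x/3,130+y/3)
S=lambda x,y:(170+x/2.4,100+y/2.4)
for n,px,z in [("disc",(501,314),.03),("postbase",(500,309),.03),("knobtop",(523,272),.24),("cup rim",(488,218),.085),("roundtray rim",(482,225),.048),
 ("sqA",(462,346),.048),("sqB",(557,326),.048),("sqC",(581,440),.048),("sqD",(487,460),.048),("tamper base",(521,402),.05),("tampertop",(530,397),.123),
 ("jarlid",(177,270),.195),("scA",(240,245),.027),("scB",(327,265),.027),("scC",(300,397),.02),("scD",(132,362),.02),("timer",(298,106),.04),("stirL",(397,322),.12),("strawR",(613,276),.12),("edge1",(330,425),0),("edge2",(640,497),0)]:
    print("T",n,np.round(ray(c,*T(*px),z),3))
for n,px,z in [("knobtop",(344,138),.246),("cup rim",(420,330),.085),("tamper base",(261,455),.05),("tampertop",(259,350),.123),("jarbaseL",(155,322),.027),("jarbaseR",(235,318),.027),("jarlid",(187,128),.195),("timer",(405,288),.04),("scaleFL",(140,390),0.),("scaleFR",(235,372),0.),("scaleBL",(104,303),.027),("scFL",(140,370),.027),
 ("sqL",(176,459),.048),("sqN",(262,512),.048),("sqR",(368,446),.048),("sqF",(285,402),.048)]:
    print("S",n,np.round(ray(s,*S(*px),z),3))
E
```

```text
T disc [ 0.495 -0.377  0.03 ]
T postbase [ 0.499 -0.376  0.03 ]
T knobtop [ 0.499 -0.374  0.24 ]
T cup rim [ 0.564 -0.347  0.085]
T roundtray rim [ 0.565 -0.344  0.048]
T sqA [ 0.459 -0.35   0.048]
T sqB [ 0.494 -0.425  0.048]
T sqC [ 0.405 -0.463  0.048]
T sqD [ 0.372 -0.39   0.048]
T tamper base [ 0.425 -0.408  0.05 ]
T tampertop [ 0.426 -0.407  0.123]
T jarlid [ 0.452 -0.132  0.195]
T scA [ 0.504 -0.141  0.027]
T scB [ 0.504 -0.22   0.027]
T scC [ 0.387 -0.224  0.02 ]
T scD [ 0.383 -0.074  0.02 ]
T timer [ 0.636 -0.161  0.04 ]
T stirL [ 0.459 -0.294  0.12 ]
T strawR [ 0.533 -0.453  0.12 ]
T edge1 [ 0.37  -0.253  0.   ]
T edge2 [ 0.372 -0.529  0.   ]
S knobtop [ 0.495 -0.39   0.246]
S cup rim [ 0.565 -0.354  0.085]
S tamper base [ 0.423 -0.419  0.05 ]
S tampertop [ 0.426 -0.415  0.123]
S jarbaseL [ 0.416 -0.141  0.027]
S jarbaseR [ 0.481 -0.159  0.027]
S jarlid [ 0.453 -0.144  0.195]
S timer [ 0.629 -0.184  0.04 ]
S scaleFL [ 0.387 -0.206  0.   ]
S scaleFR [ 0.466 -0.205  0.   ]
S scaleBL [ 0.383 -0.083  0.027]
S scFL [ 0.385 -0.224  0.027]
S sqL [ 0.372 -0.399  0.048]
S sqN [ 0.405 -0.478  0.048]
S sqR [ 0.493 -0.432  0.048]
S sqF [ 0.461 -0.354  0.048]
```

```bash
cat >> h.py <<'E'
def pose():
    s=r.read_state(); M=R.from_quat(s["eef_rot"]).as_matrix()
    return s,np.array(s["ee_pos"]),M,np.degrees(np.arctan2(M[1,1],M[0,1]))
def plan(*wps):
    """wps (x,y,z of TCP, yaw deg of tool y): prints shift in tool axes then turn, with row counts"""
    s,p,M,yaw=pose(); print("t",round(s["time"],1),"p",p.round(4),"yaw",yaw.round(1),"q",np.round(s["joint_positions"],2),"w",round(s["width"],4))
    for w in wps:
        a=np.radians(yaw); B=np.array([[-np.sin(a),np.cos(a),0],[np.cos(a),np.sin(a),0],[0,0,-1]]).T
        B[:,0]=np.cross(B[:,1],B[:,2])
        d=B.T@(np.array(w[:3])-p); n=max(1,int(np.ceil(np.linalg.norm(d)/.04)))
        t=-np.radians(w[3]-yaw); m=int(np.ceil(abs(t)/.12))
        print("to",w,"shift",d.round(4),"=",n,"x",(d/n).round(4),"| turn",round(t,3),"=",m,"x",round(t/max(m,1),4))
        p=np.array(w[:3]); yaw=w[3]
E
cat > fit.py <<'E'
from h import *
from scipy.optimize import minimize
def ring(rad,z,n=40): t=np.linspace(0,2*np.pi,n); return np.c_[rad*np.cos(t),rad*np.sin(t),0*t+z]
def box(a,b,z): return np.array([[i*a/2,j*b/2,z] for i in(1,-1) for j in(1,-1)])
jar=[np.r_[box(.066,.078,0),box(.066,.078,.12),ring(.0325,.135)],np.r_[ring(.0325,.135),ring(.0325,.168)]]
tamper=[np.r_[ring(.029,0),ring(.029,.016)],np.r_[ring(.018,.025),ring(.018,.089)]]
cup=[np.r_[ring(.031,0),ring(.031,.051)]]
timer=[np.r_[ring(.032,0),ring(.032,.03)],]
def fit(name,model,x0,z,cams=("top","side"),yaw=True):
    C={n:cam(n) for n in cams}; masks={}
    for n in cams:
        o=r.outline_of(name,n)
        if o: masks[n]=o[0]["mask"]
    def cost(p,det=False):
        M=R.from_euler("z",p[2] if yaw else 0,degrees=True).as_matrix(); out=[]
        for n,m in masks.items():
            im=np.zeros((1600,2560),np.uint8)
            for part in model:
                uv=np.array([proj(C[n],M@q+[p[0]/100,p[1]/100,z]) for q in part])
                cv2.fillConvexPoly(im,cv2.convexHull(np.round((uv+.5)*4).astype(np.int32)),1)
            mm=np.kron(m.astype(np.uint8),np.ones((4,4),np.uint8))
            out.append((im&mm).sum()/(im|mm).sum())
        return out if det else -sum(out)
    best=None
    for y0 in ([x0[2]-20,x0[2],x0[2]+20] if yaw else [0]):
        s0=np.array([x0[0]*100,x0[1]*100,y0])
        sx=np.array([s0,s0+[1,0,0],s0+[0,1,0],s0+[0,0,8]])
        o=minimize(cost,s0,method="Nelder-Mead",options=dict(initial_simplex=sx,maxfev=150,xatol=.01,fatol=1e-4))
        if best is None or o.fun<best.fun: best=o
    print(name,list(masks),best.x.round(2),"iou",np.round(cost(best.x,True),2)); return best.x
E
python3 - <<'E'
from fit import *
fit("jar",jar,(.455,-.13,-10),.027)
fit("jar",jar,(.455,-.13,-10),.027,("side",)); fit("jar",jar,(.455,-.13,-10),.027,("top",))
fit("tamper",tamper,(.425,-.41,0),.034,yaw=False)
fit("tamper",tamper,(.425,-.41,0),.034,("top",),yaw=False)
plan((.279,.559,.40,63.5),(.36,.25,.40,-90),(.40,-.41,.40,-64),(.425,-.409,.25,-64),(.425,-.409,.1,-64))
E
```

```text
jar ['top', 'side'] [ 45.24 -12.55  -3.52] iou [0.85 0.91]
jar ['side'] [ 45.56 -12.04 -23.06] iou [0.93]
jar ['top'] [ 45.43 -12.43   1.63] iou [0.86]
tamper ['top', 'side'] [ 42.69 -40.55  -2.91] iou [0.95 0.8 ]
tamper ['top'] [ 42.5 -41.    0. ] iou [0.]
t 1.8 p [0.279  0.5593 0.2108] yaw 63.5 q [-1.13  0.33 -0.06  1.46  0.02  1.35 -0.09] w 0.0872
to (0.279, 0.559, 0.4, 63.5) shift [-1.000e-04 -3.000e-04 -1.892e-01] = 5 x [-0.     -0.0001 -0.0378] | turn -0.0 = 1 x -0.0002
to (0.36, 0.25, 0.4, -90) shift [-0.2104 -0.2404  0.    ] = 8 x [-0.0263 -0.03    0.    ] | turn 2.679 = 23 x 0.1165
to (0.4, -0.41, 0.4, -64) shift [0.04 0.66 0.  ] = 17 x [0.0024 0.0388 0.    ] | turn -0.454 = 4 x -0.1134
to (0.425, -0.409, 0.25, -64) shift [0.0229 0.0101 0.15  ] = 4 x [0.0057 0.0025 0.0375] | turn -0.0 = 0 x -0.0
to (0.425, -0.409, 0.1, -64) shift [0.   0.   0.15] = 4 x [0.     0.     0.0375] | turn -0.0 = 0 x -0.0
```

```bash
python3 -m pendant '[[0,0,-0.0378,0],[0,0,-0.0378,0],[0,0,-0.0378,0],[0,0,-0.0378,0],[0,0,-0.0378,0]]' 1 
python3 -m pendant '[[-0.0263,-0.03,0,0],[-0.0263,-0.03,0,0],[-0.0263,-0.03,0,0],[-0.0263,-0.03,0,0],[-0.0263,-0.03,0,0],[-0.0263,-0.03,0,0],[-0.0263,-0.03,0,0],[-0.0263,-0.03,0,0]]'
python3 -m pendant '[[0,0,0,0.1165],[0,0,0,0.1165],[0,0,0,0.1165],[0,0,0,0.1165],[0,0,0,0.1165],[0,0,0,0.1165],[0,0,0,0.1165],[0,0,0,0.1165]]' >/dev/null
python3 -m pendant '[[0,0,0,0.1165],[0,0,0,0.1165],[0,0,0,0.1165],[0,0,0,0.1165],[0,0,0,0.1165],[0,0,0,0.1165],[0,0,0,0.1165],[0,0,0,0.1165]]' >/dev/null
python3 -m pendant '[[0,0,0,0.1165],[0,0,0,0.1165],[0,0,0,0.1165],[0,0,0,0.1165],[0,0,0,0.1165],[0,0,0,0.1165],[0,0,0,0.1165],[0,0,0,0]]'
python3 - <<'E'
from h import *
plan((.36,.25,.40,-90),(.40,-.41,.40,-64),(.425,-.409,.25,-64),(.425,-.409,.1,-64))
E
```

```text
time: 2.22
ee_pos: [0.2789, 0.5589, 0.4019]
eef_rot: [0.229, 0.973, 0.0, 0.0]
ft_force: [0.3, 1.2, 0.5]
width: 0.0871
grip_force: 0.0
time: 2.88
ee_pos: [0.3602, 0.2486, 0.3999]
eef_rot: [0.229, 0.973, 0.0, 0.0]
ft_force: [0.6, 0.3, 0.8]
width: 0.087
grip_force: 0.0
time: 4.88
ee_pos: [0.3601, 0.2505, 0.3999]
eef_rot: [1.0, -0.003, 0.0, -0.0]
ft_force: [-0.1, 0.2, 0.7]
width: 0.0868
grip_force: 0.0
t 4.9 p [0.3601 0.2505 0.3999] yaw -90.4 q [-0.7  -0.11 -0.01  1.56 -0.    1.69 -2.29] w 0.0868
to (0.36, 0.25, 0.4, -90) shift [-0.0001  0.0005 -0.0001] = 1 x [-0.0001  0.0005 -0.0001] | turn -0.007 = 1 x -0.0065
to (0.4, -0.41, 0.4, -64) shift [0.04 0.66 0.  ] = 17 x [0.0024 0.0388 0.    ] | turn -0.454 = 4 x -0.1134
to (0.425, -0.409, 0.25, -64) shift [0.0229 0.0101 0.15  ] = 4 x [0.0057 0.0025 0.0375] | turn -0.0 = 0 x -0.0
to (0.425, -0.409, 0.1, -64) shift [0.   0.   0.15] = 4 x [0.     0.     0.0375] | turn -0.0 = 0 x -0.0
```

```bash
python3 -m pendant '[[0.0024,0.0388,0,0],[0.0024,0.0388,0,0],[0.0024,0.0388,0,0],[0.0024,0.0388,0,0],[0.0024,0.0388,0,0],[0.0024,0.0388,0,0],[0.0024,0.0388,0,0],[0.0024,0.0388,0,0]]' 
python3 -m pendant '[[0.0024,0.0388,0,0],[0.0024,0.0388,0,0],[0.0024,0.0388,0,0],[0.0024,0.0388,0,0],[0.0024,0.0388,0,0],[0.0024,0.0388,0,0],[0.0024,0.0388,0,0],[0.0024,0.0388,0,0]]' 
python3 -m pendant '[[0.0024,0.0388,0,0],[0,0,0,-0.115],[0,0,0,-0.115],[0,0,0,-0.115],[0,0,0,-0.115],[0,0,0,0]]' 
python3 - <<'E'
from fit import *
plan((.425,-.409,.25,-64),(.425,-.409,.1,-64))
fit("tamper",tamper,(.425,-.41,0),.034,("side",),yaw=False)
c=cam("top"); save(c,"top1.png"); s=cam("side"); save(s,"side1.png")
cv2.imwrite("pics/c.png",cv2.resize(np.vstack([c["img"][130:330,190:450],s["img"][120:320,190:450]])[:,:,::-1],None,fx=1.5,fy=1.5,interpolation=3))
print([(o["score"],o["bbox"]) for o in r.outline_of("tamper","top")])
E
```

```text
time: 5.55
ee_pos: [0.3787, -0.0619, 0.3999]
eef_rot: [1.0, 0.002, 0.0, -0.0]
ft_force: [0.6, 0.4, 0.6]
width: 0.0877
grip_force: 0.0
time: 6.22
ee_pos: [0.3981, -0.372, 0.4007]
eef_rot: [1.0, 0.003, 0.001, 0.001]
ft_force: [1.3, 0.4, 0.1]
width: 0.087
grip_force: 0.0
time: 6.72
ee_pos: [0.4004, -0.4092, 0.3997]
eef_rot: [0.973, 0.232, -0.0, -0.0]
ft_force: [0.3, -0.4, 0.2]
width: 0.087
grip_force: 0.0
t 6.7 p [ 0.4004 -0.4092  0.3997] yaw -63.2 q [-0.04  0.25  0.97  1.29 -0.21  1.71 -0.21] w 0.087
to (0.425, -0.409, 0.25, -64) shift [0.022  0.0109 0.1497] = 4 x [0.0055 0.0027 0.0374] | turn 0.015 = 1 x 0.0147
to (0.425, -0.409, 0.1, -64) shift [0.   0.   0.15] = 4 x [0.     0.     0.0375] | turn -0.0 = 0 x -0.0
tamper ['side'] [ 42.6  -40.61  -0.05] iou [0.79]
[]
```

View pics/c.png

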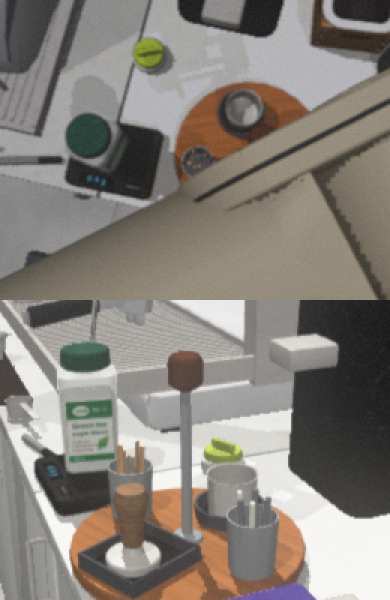

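```bash
python3 -m pendant '[[0.0057,0.0026,0.037,0.0147],[0.0057,0.0026,0.037,0],[0.0057,0.0026,0.037,0],[0.0057,0.0026,0.037,0],[0,0,0,0]]' 0.8
python3 -m pendant '[[0,0,0.032,0],[0,0,0.032,0],[0,0,0.032,0],[0,0,0.032,0],[0,0,0.032,0],[0,0,0,0]]'
python3 - <<'E'
from fit import *
s=cam("side"); save(s,"side2.png")
cv2.imwrite("pics/d.png",cv2.resize(s["img"][150:310,220:400][:,:,::-1],None,fx=3,fy=3,interpolation=3))
plan((.426,-.409,.09,-64))
E
```

```text
time: 7.38
ee_pos: [0.4249, -0.4052, 0.2452]
eef_rot: [0.975, 0.221, -0.003, -0.004]
ft_force: [0.6, 1.0, -1.2]
width: 0.0711
grip_force: 0.0
time: 7.88
ee_pos: [0.4241, -0.4066, 0.0883]
eef_rot: [0.975, 0.22, -0.002, -0.002]
ft_force: [-0.3, 0.5, -0.2]
width: 0.0696
grip_force: 0.0
t 7.9 p [ 0.4249 -0.4079  0.0914] yaw -64.5 q [ 0.01  0.46  0.86  1.73 -0.38  1.12 -0.14] w 0.0694
to (0.426, -0.409, 0.09, -64) shift [0.0005 0.0015 0.0014] = 1 x [0.0005 0.0015 0.0014] | turn -0.01 = 1 x -0.0095
```

View pics/d.png

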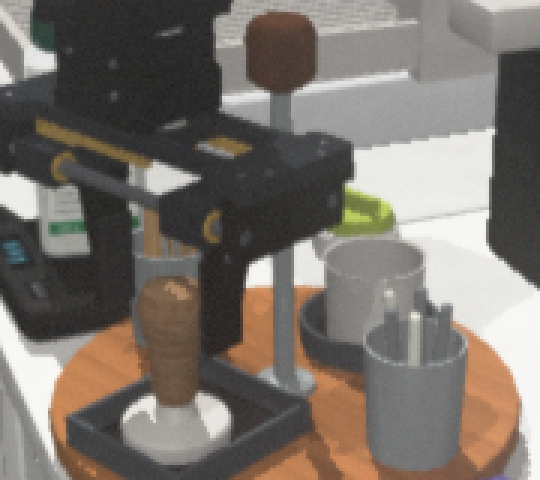

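```bash
python3 - <<'E'
from fit import *
s=cam("side")
_,p,M,yaw=pose()
for k in (-.046,.046):
    q=p+M@np.array([0,k,.011]); print(q.round(3),((proj(s,q)+.5-[220,150])*3).round())
for z in(.123,.095,.05): print(((proj(s,[.426,-.409,z])+.5-[220,150])*3).round())
E
```

```text
[ 0.406 -0.368  0.082] [115. 327.]
[ 0.446 -0.451  0.082] [237. 385.]
[171. 284.]
[173. 333.]
[177. 410.]
```

```bash
python3 -m pendant '[[0,0.001,0,0],[0,0,0,0],[0,0,0,0],[0,0,0,0],[0,0,0,0],[0,0,0,0],[0,0,0,0],[0,0,0,0]]' 0 5
python3 - <<'E'
from fit import *
s=cam("side"); save(s,"side3.png")
cv2.imwrite("pics/e.png",cv2.resize(s["img"][190:300,240:370][:,:,::-1],None,fx=5,fy=5,interpolation=3))
E
```

```text
time: 8.65
ee_pos: [0.4261, -0.4094, 0.0918]
eef_rot: [0.975, 0.221, 0.0, -0.0]
ft_force: [0.4, 1.1, 1.5]
width: 0.0356
grip_force: 5.0
```

View pics/e.png

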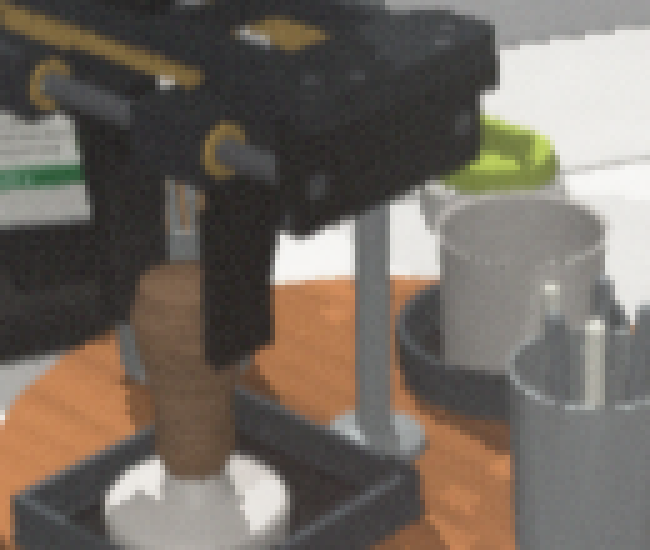

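The tamper is gripped (width 36 mm, matching the handle). The side view shows it standing between the pads, clear of the post. I'll lift it over everything and park it on the free counter.

```bash
python3 -m pendant '[[0,0,0,0],[0,0,-0.01,0],[0,0,-0.02,0],[0,0,-0.04,0],[0,0,-0.04,0],[0,0,-0.04,0],[0,0,-0.04,0],[0,0,-0.04,0]]' 0 25
python3 -m pendant '[[0,0,-0.01,0],[0,0,0,0.115],[0,0,0,0.115],[0,0,0,0.115],[0,0,0,0.115],[0,0,0,0]]'
python3 - <<'E'
from fit import *
plan((.57,-.21,.33,-90),(.57,-.21,.0585,-90))
E
```

```text
time: 9.37
ee_pos: [0.4249, -0.4091, 0.3238]
eef_rot: [0.975, 0.22, -0.0, -0.0]
ft_force: [0.5, -0.7, -4.4]
width: 0.0347
grip_force: 25.0
time: 9.87
ee_pos: [0.4255, -0.4092, 0.3311]
eef_rot: [1.0, -0.011, -0.001, -0.0]
ft_force: [-0.3, 0.2, -5.4]
width: 0.0349
grip_force: 25.0
t 9.9 p [ 0.4255 -0.4092  0.3311] yaw -91.2 q [-0.1   0.33  1.04  1.39 -0.28  1.58 -0.68] w 0.0349
to (0.57, -0.21, 0.33, -90) shift [ 0.1402 -0.2022  0.0011] = 7 x [ 0.02   -0.0289  0.0002] | turn -0.021 = 1 x -0.0213
to (0.57, -0.21, 0.0585, -90) shift [0.     0.     0.2715] = 7 x [0.     0.     0.0388] | turn -0.0 = 0 x -0.0
```

```bash
python3 -m pendant '[[0.02,-0.029,0,-0.02],[0.02,-0.029,0,0],[0.02,-0.029,0,0],[0.02,-0.029,0,0],[0.02,-0.029,0,0],[0.02,-0.029,0,0],[0.02,-0.029,0,0],[0,0,0,0]]'
python3 -m pendant '[[0,0,0.036,0],[0,0,0.036,0],[0,0,0.036,0],[0,0,0.036,0],[0,0,0.036,0],[0,0,0.036,0],[0,0,0.02,0],[0,0,0,0]]'
python3 -m pendant '[[0,0,0.01,0],[0,0,0.01,0],[0,0,0.008,0],[0,0,0.006,0],[0,0,0,0]]'
python3 - <<'E'
from fit import *
plan((.57,-.21,.0585,-90))
E
```

```text
time: 10.53
ee_pos: [0.5701, -0.1973, 0.3301]
eef_rot: [1.0, 0.01, -0.0, -0.002]
ft_force: [1.8, 1.6, -5.1]
width: 0.0351
grip_force: 25.0
time: 11.2
ee_pos: [0.5623, -0.2049, 0.0908]
eef_rot: [1.0, 0.004, -0.004, -0.001]
ft_force: [-0.4, 1.5, -4.5]
width: 0.0351
grip_force: 25.0
time: 11.62
ee_pos: [0.5653, -0.2059, 0.0609]
eef_rot: [1.0, 0.003, -0.0, -0.0]
ft_force: [-0.4, 0.1, -3.9]
width: 0.0347
grip_force: 25.0
t 11.6 p [ 0.5653 -0.2059  0.0609] yaw -89.7 q [-0.37  0.53  0.84  1.73 -0.44  1.08 -0.95] w 0.0347
to (0.57, -0.21, 0.0585, -90) shift [0.0047 0.0041 0.0024] = 1 x [0.0047 0.0041 0.0024] | turn 0.005 = 1 x 0.0052
```

```bash
python3 -m pendant '[[0,0,0.0015,0],[0,0,0.001,0],[0,0,0.0005,0],[0,0,0,0]]'
python3 -m pendant '[[0,0,0,0],[0,0,0,0],[0,0,0,0]]' 0.75
python3 -m pendant '[[0,0,-0.02,0],[0,0,-0.04,0],[0,0,-0.04,0],[0,0,-0.04,0],[0,0,-0.04,0],[0,0,-0.04,0],[0,0,-0.04,0],[0,0,-0.02,0]]' 1
python3 - <<'E'
from fit import *
plan()
fit("tamper",tamper,(.565,-.206,0),0,yaw=False)
fit("jar",jar,(.455,-.13,-10),.027)
c=cam("top"); save(c,"top4.png"); s=cam("side"); save(s,"side4.png")
cv2.imwrite("pics/f.png",np.hstack([cv2.resize(c["img"][130:330,190:450][:,:,::-1],(390,300),interpolation=3),cv2.resize(s["img"][120:240,210:366][:,:,::-1],(390,300),interpolation=3)]))
E
```

```text
time: 11.95
ee_pos: [0.5658, -0.2062, 0.059]
eef_rot: [1.0, 0.002, 0.0, -0.0]
ft_force: [-0.1, 0.7, -4.5]
width: 0.0346
grip_force: 25.0
time: 12.2
ee_pos: [0.5662, -0.2064, 0.0594]
eef_rot: [1.0, 0.002, 0.001, 0.0]
ft_force: [-0.7, 0.0, -0.4]
width: 0.0477
grip_force: 0.0
time: 12.87
ee_pos: [0.5663, -0.2071, 0.3443]
eef_rot: [1.0, 0.002, 0.003, 0.001]
ft_force: [0.4, -0.8, 1.6]
width: 0.0864
grip_force: 0.0
t 12.9 p [ 0.5663 -0.2071  0.3443] yaw -89.8 q [-0.44  0.34  0.97  1.33 -0.28  1.61 -1.08] w 0.0864
tamper ['top', 'side'] [ 56.64 -20.46  -0.65] iou [0.87 0.35]
jar ['top', 'side'] [ 45.23 -12.41  -4.5 ] iou [0.85 0.91]
```

View pics/f.png

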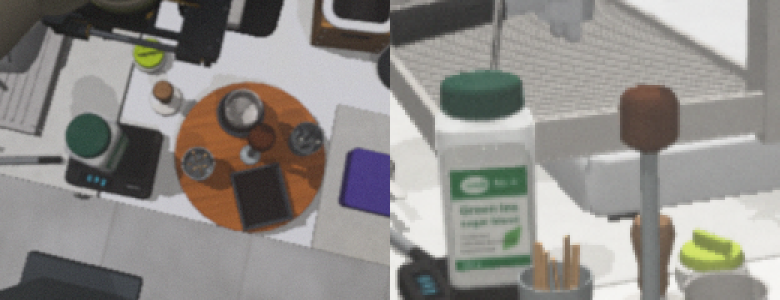

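The tamper stands upright on the free counter, between the timer (top px about (289,165)) and the organiser. Next I need the jar's yaw, from an enlarged view.

```bash
python3 - <<'E'
import cv2,numpy as np
c=cv2.imread("pics/top4.png")[200:270,225:305]; s=cv2.imread("pics/side4.png")[140:270,210:280]
a=cv2.resize(c,(400,350),interpolation=3); b=cv2.resize(s,(315,585),interpolation=3)
o=np.zeros((585,720,3),np.uint8); o[:350,:400]=a; o[:,405:]=b; cv2.imwrite("pics/g.png",o)
E
```

```text
(no output)
```

View pics/g.png

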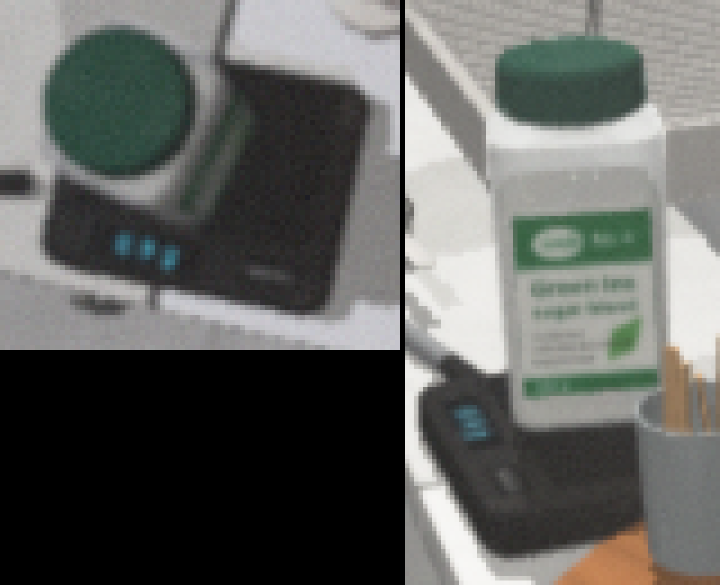

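```bash
python3 - <<'E'
from h import *
c=cam("top"); s=cam("side")
T=lambda x,y:(225+x/5-.5,200+y/5-.5); S=lambda x,y:(210+(x-405)/4.5-.5,140+y/4.5-.5)
P=lambda a,b,z1:print(a.round(3),b.round(3),"yaw",np.degrees(np.arctan2(*(b-a)[1::-1])).round(1),"len",np.linalg.norm(b-a).round(3))
P(ray(c,*T(200,222),.03),ray(c,*T(253,108),.03),0)   # bottom edge of label face, top view
P(ray(s,*S(516,430),.027),ray(s,*S(661,418),.027),0)
P(ray(s,*S(486,147),.147),ray(s,*S(666,135),.147),0)  # shoulder
for yaw in(0,-5,-10,-15,-20):
    M=R.from_euler("z",yaw,degrees=True).as_matrix(); 
    q=[M@[i*.033,j*.039,k]+[.453,-.124,.027] for k in(0,.12) for i,j in((-1,-1),(1,-1),(1,1),(-1,1))]
    print(yaw,[((proj(s,x)+.5-[210,140])*4.5+[405,0]).round().tolist() for x in q])
    print("   T",[((proj(c,x)+.5-[225,200])*5).round().tolist() for x in q])
E
```

```text
[ 0.418 -0.149  0.03 ] [ 0.482 -0.161  0.03 ] yaw -10.3 len 0.065
[ 0.414 -0.144  0.027] [ 0.478 -0.157  0.027] yaw -11.4 len 0.066
[ 0.419 -0.097  0.147] [ 0.5   -0.112  0.147] yaw -10.8 len 0.082
0 [[539.0, 444.0], [681.0, 420.0], [635.0, 358.0], [501.0, 379.0], [521.0, 190.0], [669.0, 170.0], [622.0, 123.0], [483.0, 140.0]]
   T [[228.0, 225.0], [260.0, 102.0], [118.0, 69.0], [84.0, 191.0], [190.0, 201.0], [227.0, 63.0], [65.0, 25.0], [26.0, 163.0]]
-5 [[530.0, 442.0], [675.0, 423.0], [643.0, 359.0], [507.0, 376.0], [512.0, 189.0], [663.0, 173.0], [630.0, 123.0], [489.0, 137.0]]
   T [[221.0, 230.0], [263.0, 110.0], [125.0, 65.0], [80.0, 183.0], [182.0, 207.0], [231.0, 71.0], [73.0, 20.0], [22.0, 154.0]]
-10 [[522.0, 441.0], [668.0, 427.0], [651.0, 361.0], [514.0, 373.0], [503.0, 187.0], [656.0, 176.0], [638.0, 125.0], [496.0, 135.0]]
   T [[213.0, 234.0], [266.0, 118.0], [132.0, 61.0], [78.0, 175.0], [173.0, 212.0], [233.0, 80.0], [82.0, 16.0], [19.0, 145.0]]
-15 [[514.0, 439.0], [661.0, 430.0], [658.0, 363.0], [521.0, 370.0], [495.0, 186.0], [649.0, 178.0], [646.0, 126.0], [503.0, 132.0]]
   T [[205.0, 237.0], [268.0, 126.0], [140.0, 57.0], [76.0, 167.0], [164.0, 216.0], [236.0, 89.0], [91.0, 12.0], [18.0, 136.0]]
-20 [[507.0, 436.0], [654.0, 433.0], [665.0, 365.0], [528.0, 368.0], [488.0, 184.0], [641.0, 181.0], [653.0, 128.0], [511.0, 130.0]]
   T [[197.0, 240.0], [269.0, 134.0], [148.0, 55.0], [75.0, 159.0], [154.0, 219.0], [237.0, 99.0], [100.0, 9.0], [16.0, 126.0]]
```

```bash
python3 -m pendant '[[-0.03,0,0,-0.115],[-0.028,0,0,-0.115],[-0.026,0,0,-0.115],[-0.02,0,0,-0.115],[0,0,0,-0.115],[0,0,0,-0.115],[0,0,0,-0.115],[0,0,0,-0.115]]' 1
python3 -m pendant '[[0,0,0,-0.115],[0,0,0,-0.115],[0,0,0,-0.115],[0,0,0,-0.115],[0,0,0,0]]'
python3 - <<'E'
from fit import *
plan((.453,-.119,.344,-11),(.453,-.119,.156,-11))
E
```

```text
time: 14.13
ee_pos: [0.4636, -0.2225, 0.3387]
eef_rot: [0.894, 0.449, 0.0, -0.0]
ft_force: [0.3, -0.3, -0.7]
width: 0.0867
grip_force: 0.0
time: 14.55
ee_pos: [0.4636, -0.2226, 0.3386]
eef_rot: [0.768, 0.64, 0.0, -0.0]
ft_force: [-0.8, -0.1, 0.7]
width: 0.0868
grip_force: 0.0
t 14.6 p [ 0.4636 -0.2226  0.3386] yaw -10.4 q [-0.54  0.02  0.93  1.57 -0.02  1.56  0.21] w 0.0868
to (0.453, -0.119, 0.344, -11) shift [ 0.1    -0.0291 -0.0054] = 3 x [ 0.0333 -0.0097 -0.0018] | turn 0.011 = 1 x 0.0112
to (0.453, -0.119, 0.156, -11) shift [0.    0.    0.188] = 5 x [0.     0.     0.0376] | turn -0.0 = 0 x -0.0
```

```bash
python3 -m pendant '[[0.0333,-0.0097,0,0.011],[0.0333,-0.0097,0,0],[0.0333,-0.0097,0,0],[0,0,0.035,0],[0,0,0.035,0],[0,0,0.035,0],[0,0,0.024,0],[0,0,0,0]]' 1
python3 - <<'E'
from fit import *
plan((.453,-.119,.156,-11))
s=cam("side"); save(s,"side5.png"); im=s["img"][:,:,::-1].copy()
_,p,M,yaw=pose()
a=cv2.resize(im[120:250,200:300],None,fx=4,fy=4,interpolation=3)
for k in(-.0435,.0435):
  for i in(-.0095,.0095):
    q=p+M@np.array([i,k,.011]); u=(proj(s,q)+.5-[200,120])*4; cv2.circle(a,tuple(int(v) for v in u),2,(0,0,255),-1)
cv2.imwrite("pics/h.png",a)
E
```

```text
time: 15.22
ee_pos: [0.4517, -0.1186, 0.2056]
eef_rot: [0.774, 0.633, -0.003, -0.002]
ft_force: [-1.1, -0.2, -0.2]
width: 0.0872
grip_force: 0.0
t 15.2 p [ 0.4517 -0.1186  0.2056] yaw -11.5 q [-0.66 -0.06  0.8   1.9   0.05  1.3  -0.07] w 0.0872
to (0.453, -0.119, 0.156, -11) shift [-0.0002  0.0014  0.0496] = 2 x [-0.0001  0.0007  0.0248] | turn -0.009 = 1 x -0.009
```

View pics/h.png

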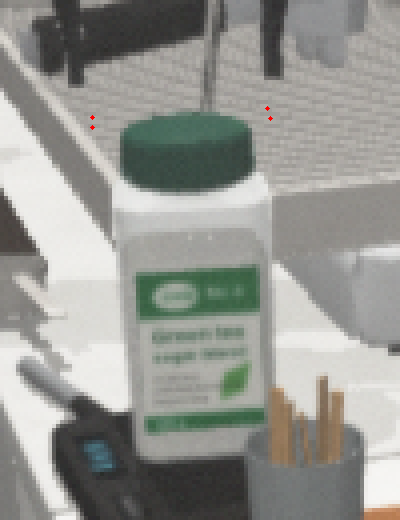

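The fingers straddle the lid, but the tips show about 9 px (roughly 20 mm) higher than the readings predict (drawn dots). I'll go down and check against the jar before closing.

```bash
python3 -m pendant '[[0,0.001,0.02,0],[0,0,0.02,0],[0,0,0.009,0],[0,0,0,0],[0,0,0,0]]' 1
python3 - <<'E'
from fit import *
plan((.453,-.119,.156,-11))
s=cam("side"); save(s,"side6.png"); im=s["img"][:,:,::-1].copy()
_,p,M,yaw=pose()
a=cv2.resize(im[100:230,200:300],None,fx=4,fy=4,interpolation=3)
for k in(-.0435,.0435):
  for i in(-.0095,.0095):
    q=p+M@np.array([i,k,.011]); u=(proj(s,q)+.5-[200,100])*4; cv2.circle(a,tuple(int(v) for v in u),2,(0,0,255),-1)
cv2.imwrite("pics/i.png",a)
E
```

```text
time: 15.68
ee_pos: [0.456, -0.1193, 0.162]
eef_rot: [0.774, 0.634, 0.0, 0.0]
ft_force: [0.4, -0.9, -0.5]
width: 0.0873
grip_force: 0.0
t 15.7 p [ 0.456  -0.1193  0.162 ] yaw -11.4 q [-0.65 -0.01  0.82  1.95  0.01  1.19 -0.03] w 0.0873
to (0.453, -0.119, 0.156, -11) shift [-0.0003 -0.003   0.006 ] = 1 x [-0.0003 -0.003   0.006 ] | turn -0.006 = 1 x -0.0063
```

View pics/i.png

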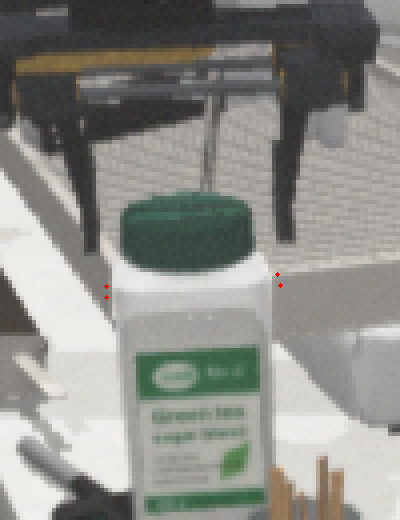

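```bash
python3 -m pendant '[[0,-0.002,0.006,0],[0,0,0.006,0],[0,0,0.005,0],[0,0,0,0]]' 1
python3 -m pendant '[[0,0,0.003,0],[0,0,0.002,0],[0,0,0,0]]' 1
python3 - <<'E'
from fit import *
plan((.453,-.119,.14,-11))
s=cam("side"); save(s,"side7.png"); im=s["img"][:,:,::-1].copy()
a=cv2.resize(im[100:230,200:300],None,fx=4,fy=4,interpolation=3)
cv2.imwrite("pics/j.png",a)
E
```

```text
time: 16.07
ee_pos: [0.4528, -0.1186, 0.1428]
eef_rot: [0.773, 0.634, -0.0, -0.0]
ft_force: [-0.3, 0.7, 0.4]
width: 0.087
grip_force: 0.0
time: 16.32
ee_pos: [0.4532, -0.1187, 0.1384]
eef_rot: [0.773, 0.634, -0.0, -0.0]
ft_force: [-0.4, -0.8, -0.0]
width: 0.0865
grip_force: 0.0
t 16.3 p [ 0.4532 -0.1187  0.1384] yaw -11.3 q [-0.64  0.02  0.83  1.99 -0.02  1.14 -0.01] w 0.0865
to (0.453, -0.119, 0.14, -11) shift [-0.0003 -0.0002 -0.0016] = 1 x [-0.0003 -0.0002 -0.0016] | turn -0.005 = 1 x -0.0052
```

View pics/j.png

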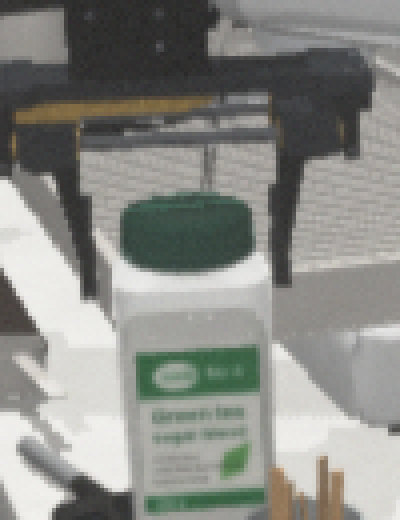

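The fingers now straddle the jar's upper body, overlapping it by about 20 mm with tips at px (90,297) and (282,285) in the crop. The palm is well clear of the lid, so the true fingertip height is about 20 mm above the reading. I'll close now.

```bash
python3 -m pendant '[[0,0,0.002,0],[0,0,0,0],[0,0,0,0],[0,0,0,0],[0,0,0,0],[0,0,0,0]]' 0 12
python3 -m pendant '[[0,0,0,0],[0,0,-0.003,0],[0,0,-0.005,0],[0,0,-0.005,0],[0,0,-0.01,0],[0,0,-0.01,0],[0,0,0,0]]' 0 35
python3 - <<'E'
from fit import *
plan()
M=pose()[1]
fit("jar",jar,(.453,-.12,-11),.027+.03,("side",))
E
```

```text
time: 16.87
ee_pos: [0.4536, -0.1188, 0.1368]
eef_rot: [0.773, 0.634, 0.0, 0.0]
ft_force: [2.1, -1.6, -1.0]
width: 0.0775
grip_force: 12.0
time: 17.45
ee_pos: [0.4546, -0.1189, 0.1721]
eef_rot: [0.773, 0.634, 0.001, 0.001]
ft_force: [0.2, 0.2, -4.4]
width: 0.0778
grip_force: 35.0
t 17.4 p [ 0.4546 -0.1189  0.1721] yaw -11.3 q [-0.65 -0.03  0.82  1.95  0.02  1.21 -0.04] w 0.0778
jar ['side'] [ 45.61 -10.69  -1.47] iou [0.95]
```

Width 77.5 mm means the pads hold the jar's 78 mm side. I need it across the 66 mm side, and the panel blocks that here. I'll set it back on the scale turned about 71° and regrip it clear of the panel.

```bash
python3 - <<'E'
from fit import *
plan((.445,-.165,.172,60))
E
python3 -m pendant '[[-0.0145,-0.0003,0,0],[-0.0145,-0.0003,0,0],[-0.0145,-0.0003,0,0],[0,0,0,-0.06],[0,0,0,-0.09],[0,0,0,-0.11],[0,0,0,-0.11],[0,0,0,-0.11]]'
python3 -m pendant '[[0,0,0,-0.11],[0,0,0,-0.11],[0,0,0,-0.11],[0,0,0,-0.11],[0,0,0,-0.11],[0,0,0,-0.11],[0,0,0,-0.1],[0,0,0,0]]'
python3 - <<'E'
from fit import *
plan((.445,-.165,.137,60))
E
```

```text
t 17.6 p [ 0.4538 -0.1186  0.1703] yaw -11.3 q [-0.65 -0.03  0.82  1.95  0.02  1.21 -0.04] w 0.0775
to (0.445, -0.165, 0.172, 60) shift [-0.0472  0.0005 -0.0017] = 2 x [-0.0236  0.0002 -0.0009] | turn -1.244 = 11 x -0.1131
time: 18.22
ee_pos: [0.4437, -0.1611, 0.1693]
eef_rot: [0.598, 0.801, -0.0, -0.0]
ft_force: [-0.6, -0.1, -5.3]
width: 0.0777
grip_force: 35.0
time: 18.88
ee_pos: [0.4437, -0.1611, 0.1693]
eef_rot: [0.259, 0.966, -0.0, -0.0]
ft_force: [-0.8, -0.5, -4.7]
width: 0.0779
grip_force: 35.0
t 18.9 p [ 0.4437 -0.1611  0.1693] yaw 60.0 q [-0.62 -0.02  0.88  1.94  0.01  1.21  1.3 ] w 0.0779
to (0.445, -0.165, 0.137, 60) shift [-0.0031 -0.0027  0.0323] = 1 x [-0.0031 -0.0027  0.0323] | turn 0.0 = 1 x 0.0005
```

```bash
python3 -m pendant '[[0,0,0.01,0],[0,0,0.01,0],[0,0,0.006,0],[0,0,0.004,0],[0,0,0.002,0],[0,0,0,0]]'
python3 -m pendant '[[0,0,0,0],[0,0,0,0],[0,0,0,0],[0,0,0,0]]' 1
python3 -m pendant '[[0,0,-0.01,0],[0,0,-0.03,0],[0,0,-0.04,0],[0,0,-0.04,0],[0,0,-0.02,0],[0,0,0,0]]'
python3 - <<'E'
from fit import *
plan()
fit("jar",jar,(.445,-.165,-30),.027); fit("jar",jar,(.445,-.165,-30),.027,("side",))
c=cam("top");s=cam("side"); save(s,"side8.png"); save(c,"top8.png")
cv2.imwrite("pics/k.png",np.hstack([cv2.resize(c["img"][190:270,220:320][:,:,::-1],(400,320),interpolation=3),cv2.resize(s["img"][120:280,200:360][:,:,::-1],(400,400),interpolation=3)[:320]]))
E
```

```text
time: 19.38
ee_pos: [0.4439, -0.1613, 0.1374]
eef_rot: [0.261, 0.965, -0.0, -0.0]
ft_force: [0.5, 0.7, -4.1]
width: 0.0776
grip_force: 35.0
time: 19.72
ee_pos: [0.4445, -0.1613, 0.1382]
eef_rot: [0.261, 0.965, 0.0, 0.001]
ft_force: [0.3, 0.6, 0.5]
width: 0.0862
grip_force: 0.0
time: 20.22
ee_pos: [0.446, -0.162, 0.2831]
eef_rot: [0.261, 0.965, 0.001, 0.004]
ft_force: [-0.0, -1.0, 0.7]
width: 0.0869
grip_force: 0.0
t 20.2 p [ 0.446  -0.162   0.2831] yaw 59.7 q [-0.65 -0.12  0.84  1.77  0.09  1.45  1.22] w 0.0869
jar ['top'] [ 43.4  -21.44 -56.87] iou [0.21]
jar ['side'] [ 45.41 -16.02 -23.58] iou [0.89]
```

View pics/k.png

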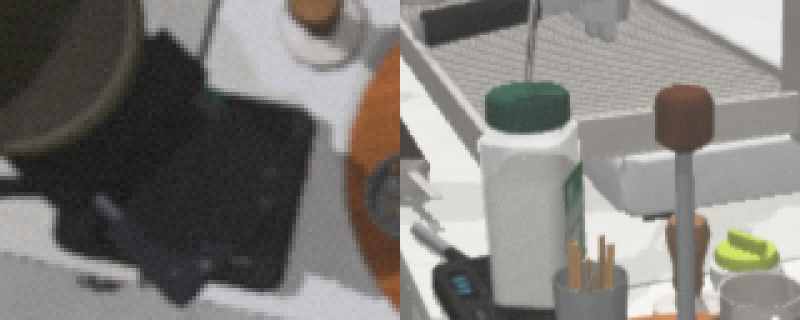

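The jar stands upright on the scale, turned as intended, and the tamper and timer are undisturbed. I'll regrip across the 66 mm side with the tool at yaw −30°.

```bash
python3 -m pendant '[[0,0,0,0.112],[0,0,0,0.112],[0,0,0,0.112],[0,0,0,0.112],[0,0,0,0.112],[0,0,0,0.112],[0,0,0,0.112],[0,0,0,0.112]]' >/dev/null
python3 -m pendant '[[0,0,0,0.112],[0,0,0,0.112],[0,0,0,0.112],[0,0,0,0.112],[0,0,0,0.112],[0,0,0,0.112],[0,0,0,0]]'
python3 - <<'E'
from fit import *
plan((.448,-.163,.28,-30),(.448,-.163,.137,-30))
E
```

```text
time: 21.87
ee_pos: [0.4438, -0.1613, 0.2773]
eef_rot: [0.868, 0.497, -0.0, -0.0]
ft_force: [0.3, 0.1, -0.2]
width: 0.0867
grip_force: 0.0
t 21.9 p [ 0.4438 -0.1613  0.2773] yaw -30.4 q [-0.52 -0.1   0.73  1.77  0.07  1.44 -0.33] w 0.0867
to (0.448, -0.163, 0.28, -30) shift [ 0.0006  0.0045 -0.0027] = 1 x [ 0.0006  0.0045 -0.0027] | turn -0.007 = 1 x -0.0071
to (0.448, -0.163, 0.137, -30) shift [0.    0.    0.143] = 4 x [0.     0.     0.0358] | turn -0.0 = 0 x -0.0
```

```bash
python3 -m pendant '[[0.0006,0.0045,0,-0.007],[0,0,0.03,0],[0,0,0.03,0],[0,0,0.02,0],[0,0,0.015,0],[0,0,0,0]]' 
python3 -m pendant '[[0,0,0.012,0],[0,0,0.012,0],[0,0,0.01,0],[0,0,0.01,0],[0,0,0,0]]' 
python3 -m pendant '[[0,0,0,0],[0,0,0,0],[0,0,0,0],[0,0,0,0],[0,0,0,0],[0,0,0,0]]' 0 12
python3 - <<'E'
from fit import *
plan((.448,-.163,.137,-30))
E
```

```text
time: 22.37
ee_pos: [0.4466, -0.1627, 0.1799]
eef_rot: [0.864, 0.504, -0.002, -0.001]
ft_force: [0.3, 0.7, -0.3]
width: 0.0871
grip_force: 0.0
time: 22.78
ee_pos: [0.4475, -0.1628, 0.1374]
eef_rot: [0.864, 0.503, -0.001, -0.0]
ft_force: [-1.2, 0.4, -0.8]
width: 0.0872
grip_force: 0.0
time: 23.28
ee_pos: [0.449, -0.1632, 0.1394]
eef_rot: [0.865, 0.502, 0.001, 0.001]
ft_force: [2.4, -1.7, 3.5]
width: 0.066
grip_force: 12.0
t 23.3 p [ 0.449  -0.1632  0.1394] yaw -29.7 q [-0.5   0.05  0.78  1.97 -0.04  1.14 -0.22] w 0.066
to (0.448, -0.163, 0.137, -30) shift [-0.0003 -0.001   0.0024] = 1 x [-0.0003 -0.001   0.0024] | turn 0.005 = 1 x 0.0055
```

```bash
python3 -m pendant '[[0,0,0,0],[0,0,-0.005,0],[0,0,-0.01,0],[0,0,-0.03,0],[0,0,-0.04,0],[0,0,-0.04,0],[0,0,-0.04,0],[0,0,0,0]]' 0 35
cat > tray.py <<'E'
from fit import *
def blob(im,u,v,thr,win):
    g=im[:,:,2].astype(int); m=np.zeros(g.shape,np.uint8); m[v-win:v+win,u-win:u+win]=(im[v-win:v+win,u-win:u+win].max(2)<thr)
    n,l,st,_=cv2.connectedComponentsWithStats(m); k=1+np.argmax(st[1:,4]); return (l==k).astype(np.uint8)
def fittray(masks,C,x0):
    mod=np.r_[box(.098,.086,0),box(.098,.086,.018)]
    def cost(p,det=False):
        M=R.from_euler("z",p[2],degrees=True).as_matrix(); out=[]
        for n,m in masks.items():
            im=np.zeros((1600,2560),np.uint8)
            uv=np.array([proj(C[n],M@q+[p[0]/100,p[1]/100,.03]) for q in mod])
            cv2.fillConvexPoly(im,cv2.convexHull(np.round((uv+.5)*4).astype(np.int32)),1)
            mm=np.kron(m,np.ones((4,4),np.uint8)); out.append((im&mm).sum()/(im|mm).sum())
        return out if det else -sum(out)
    s0=np.array(x0,float); o=minimize(cost,s0,method="Nelder-Mead",options=dict(initial_simplex=np.array([s0,s0+[1,0,0],s0+[0,1,0],s0+[0,0,8]]),maxfev=200,xatol=.01,fatol=1e-4))
    print(list(masks),o.x.round(2),np.round(cost(o.x,True),2))
E
python3 - <<'E'
from tray import *
C={n:cam(n) for n in("top","side")}
t=cv2.imread("pics/top4.png"); s=cv2.imread("pics/side4.png")
mt=blob(t,363,260,85,30)
for n,m in(("top",mt),):
    print(n,m.sum(),cv2.minAreaRect(np.argwhere(m)[:,::-1].astype(np.float32)))
o=r.outline_of("square_tray","side"); ms=cv2.morphologyEx(o[0]["mask"].astype(np.uint8),cv2.MORPH_CLOSE,np.ones((5,5),np.uint8)); print(o[0]["score"],o[0]["bbox"])
fittray({"top":mt},C,(43.3,-41,26)); fittray({"side":ms},C,(43.3,-41,26)); fittray({"top":mt,"side":ms},C,(43.3,-41,26))
c=C["top"]; k=proj(c,[.498,-.378,.04]); print(k)
plan((.42,-.30,.30,-64),(.432,-.41,.30,-64))
E
```

```text
time: 23.95
ee_pos: [0.45, -0.1637, 0.3109]
eef_rot: [0.865, 0.502, 0.004, 0.002]
ft_force: [1.0, -0.2, -4.8]
width: 0.0661
grip_force: 34.8
top 1404 ((363.0294189453125, 259.1176452636719), (43.89895248413086, 35.41020202636719), 75.96376037597656)
0.81 [284.9, 293.5, 79.7, 51.3]
['top'] [ 43.44 -40.69  26.8 ] [0.94]
['side'] [ 43.42 -40.74  25.27] [0.97]
['top', 'side'] [ 43.44 -40.7   25.62] [0.93 0.97]
[357.75047562 233.3051368 ]
t 24.1 p [ 0.4475 -0.1628  0.303 ] yaw -29.7 q [-0.53 -0.09  0.74  1.72  0.06  1.5  -0.31] w 0.0659
to (0.42, -0.3, 0.3, -64) shift [-0.1328  0.0441  0.003 ] = 4 x [-0.0332  0.011   0.0008] | turn 0.599 = 5 x 0.1198
to (0.432, -0.41, 0.3, -64) shift [-0.0374  0.1041  0.    ] = 3 x [-0.0125  0.0347  0.    ] | turn -0.0 = 0 x -0.0
```

The tray fits agree across both cameras: tray centre (0.434, −0.407), organiser yaw 25.6°, axis (0.500, −0.3755). I'll carry the jar over.

```bash
python3 -m pendant '[[-0.0332,0.011,0,0],[-0.0332,0.011,0,0],[-0.0332,0.011,0,0],[-0.0332,0.011,0,0],[0,0,0,0.1],[0,0,0,0.12],[0,0,0,0.12],[0,0,0,0.12]]'
python3 -m pendant '[[0,0,0,0.12],[0,0,0,0.024],[-0.0125,0.0347,0,0],[-0.0125,0.0347,0,0],[-0.0125,0.0347,0,0],[0,0,0,0],[0,0,0,0]]'
python3 - <<'E'
from fit import *
plan((.4342,-.407,.20,-64.4),(.4342,-.407,.147,-64.4))
E
```

```text
time: 24.77
ee_pos: [0.4194, -0.2996, 0.3015]
eef_rot: [0.957, 0.289, -0.002, -0.001]
ft_force: [-0.3, -0.1, -4.4]
width: 0.0658
grip_force: 34.8
time: 25.35
ee_pos: [0.4295, -0.4126, 0.301]
eef_rot: [0.975, 0.221, -0.003, -0.001]
ft_force: [-0.4, 0.9, -4.0]
width: 0.0657
grip_force: 35.0
t 25.4 p [ 0.4295 -0.4126  0.301 ] yaw -64.5 q [-0.1   0.35  1.04  1.43 -0.3   1.53 -0.2 ] w 0.0657
to (0.4342, -0.407, 0.2, -64.4) shift [ 0.0067 -0.003   0.101 ] = 3 x [ 0.0022 -0.001   0.0337] | turn -0.001 = 1 x -0.0015
to (0.4342, -0.407, 0.147, -64.4) shift [0.    0.    0.053] = 2 x [0.     0.     0.0265] | turn -0.0 = 0 x -0.0
```

```bash
python3 -m pendant '[[0.0022,-0.001,0.03,0],[0.0022,-0.001,0.03,0],[0.0022,-0.001,0.03,0],[0,0,0.02,0],[0,0,0.01,0],[0,0,0,0],[0,0,0,0]]'
python3 - <<'E'
from fit import *
plan((.4342,-.407,.147,-64.4))
fit("jar",jar,(.434,-.407,-64.4),.034+pose()[1][2]-.145,("side",))
E
```

```text
time: 25.93
ee_pos: [0.4369, -0.4041, 0.1842]
eef_rot: [0.975, 0.223, 0.0, -0.0]
ft_force: [-0.4, -0.2, -3.2]
width: 0.0656
grip_force: 35.0
t 25.9 p [ 0.4369 -0.4041  0.1842] yaw -64.2 q [-0.1   0.41  0.99  1.62 -0.35  1.3  -0.17] w 0.0656
to (0.4342, -0.407, 0.147, -64.4) shift [-0.0037  0.0014  0.0372] = 1 x [-0.0037  0.0014  0.0372] | turn 0.003 = 1 x 0.0034
jar ['side'] [ 43.48 -40.41 -96.03] iou [0.88]
```

```bash
python3 -m pendant '[[-0.0035,0.0014,0,0.003],[0,0,0.01,0],[0,0,0.005,0],[0,0,0,0],[0,0,0,0]]'
python3 -m pendant '[[0,0,0.006,0],[0,0,0.006,0],[0,0,0.004,0],[0,0,0.003,0],[0,0,0,0],[0,0,0,0]]'
python3 - <<'E'
from fit import *
plan((.4342,-.407,.145,-64.4)); s=r.read_state(); print(s["ft_force"],s["torque"])
E
```

```text
time: 26.45
ee_pos: [0.4339, -0.4071, 0.1682]
eef_rot: [0.975, 0.221, -0.0, -0.0]
ft_force: [-0.9, -0.2, -5.4]
width: 0.0656
grip_force: 35.0
time: 26.95
ee_pos: [0.434, -0.4074, 0.1495]
eef_rot: [0.975, 0.221, -0.0, -0.0]
ft_force: [0.1, -0.4, -4.4]
width: 0.0659
grip_force: 35.0
t 26.9 p [ 0.434  -0.4074  0.1495] yaw -64.5 q [-0.08  0.44  0.98  1.66 -0.38  1.24 -0.14] w 0.0659
to (0.4342, -0.407, 0.145, -64.4) shift [ 0.0003 -0.0003  0.0045] = 1 x [ 0.0003 -0.0003  0.0045] | turn -0.001 = 1 x -0.0013
[ 0.06537397 -0.3721941  -4.41634135] [-0.02975593  0.15468362  0.01474457]
```

```bash
python3 -m pendant '[[0,0,0.002,0],[0,0,0.0015,0],[0,0,0.001,0],[0,0,0,0]]'
python3 -m pendant '[[0,0,0,0],[0,0,0,0],[0,0,0,0],[0,0,0,0]]' 1
python3 -m pendant '[[0,0,-0.01,0],[0,0,-0.03,0],[0,0,-0.04,0],[0,0,-0.04,0],[0,0,-0.03,0],[0,0,0,0]]'
python3 - <<'E'
from fit import *
s=cam("side"); save(s,"side9.png")
cv2.imwrite("pics/l.png",cv2.resize(s["img"][120:330,220:420][:,:,::-1],None,fx=2.5,fy=2.5,interpolation=3))
plan((.50,-.3755,.34,-30))
E
```

```text
time: 27.28
ee_pos: [0.4337, -0.4082, 0.1466]
eef_rot: [0.975, 0.221, 0.0, 0.0]
ft_force: [-4.4, 1.5, 7.7]
width: 0.0655
grip_force: 35.0
time: 27.62
ee_pos: [0.4344, -0.4074, 0.1453]
eef_rot: [0.975, 0.221, 0.0, 0.0]
ft_force: [-0.1, -0.0, -0.1]
width: 0.0831
grip_force: 0.0
time: 28.12
ee_pos: [0.4351, -0.4095, 0.3022]
eef_rot: [0.975, 0.221, 0.003, 0.003]
ft_force: [-0.1, -0.5, -0.5]
width: 0.087
grip_force: 0.0
t 28.2 p [ 0.4348 -0.4087  0.2991] yaw -64.5 q [-0.11  0.35  1.04  1.44 -0.3   1.52 -0.21] w 0.0872
to (0.5, -0.3755, 0.34, -30) shift [ 0.0732 -0.0019 -0.0409] = 3 x [ 0.0244 -0.0006 -0.0136] | turn -0.602 = 6 x -0.1003
```

View pics/l.png

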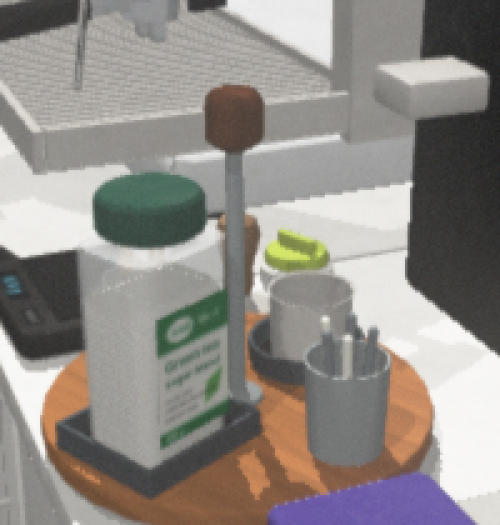

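The jar stands upright inside the rectangular tray (side crop about (150,330)). Next is the knob; first I'll check how far the grinder spout is from the gripper's sweep.

```bash
python3 - <<'E'
from fit import *
c=cam("top"); s=cam("side")
def tri(a,b):
    f=lambda c,u:(c["p"],c["R"]@np.linalg.inv(c["K"])@np.array([*u,1.]))
    (p,d),(q,e)=f(c,a),f(s,b); t=np.linalg.lstsq(np.c_[d,-e],q-p,rcond=None)[0]
    print(((p+d*t[0]+q+e*t[1])/2).round(3),np.linalg.norm(p+d*t[0]-q-e*t[1]).round(3))
tri((190+405/3,130+45/3),(220+375/2.5,120+75/2.5)); tri((190+482/3,130+62/3),(220+400/2.5,120+85/2.5))
s=c;  print([ray(c,190+530/3,130+73/3,z).round(3) for z in (.1,.3,.4)])
plan((.50,-.3755,.34,-134),(.50,-.3755,.212,-134))
E
python3 -m pendant '[[0.0244,-0.0006,-0.0136,0],[0.0244,-0.0006,-0.0136,0],[0.0244,-0.0006,-0.0136,0],[0,0,0,0],[0,0,0,0]]' 0.85
```

```text
[ 0.657 -0.257  0.206] 0.007
[ 0.65  -0.315  0.215] 0.0
[array([ 0.691, -0.355,  0.1  ]), array([ 0.619, -0.348,  0.3  ]), array([ 0.583, -0.345,  0.4  ])]
t 28.3 p [ 0.4341 -0.4073  0.2955] yaw -64.5 q [-0.11  0.35  1.04  1.45 -0.3   1.51 -0.21] w 0.087
to (0.5, -0.3755, 0.34, -134) shift [ 0.0732 -0.0003 -0.0445] = 3 x [ 0.0244 -0.0001 -0.0148] | turn 1.214 = 11 x 0.1103
to (0.5, -0.3755, 0.212, -134) shift [0.    0.    0.128] = 4 x [0.    0.    0.032] | turn -0.0 = 0 x -0.0
time: 28.68
ee_pos: [0.5005, -0.3731, 0.3349]
eef_rot: [0.975, 0.222, -0.001, -0.0]
ft_force: [-0.4, -0.1, -0.5]
width: 0.0747
grip_force: 0.0
```

```bash
python3 -m pendant '[[0,0,0,0.11],[0,0,0,0.11],[0,0,0,0.11],[0,0,0,0.11],[0,0,0,0.11],[0,0,0,0.11],[0,0,0,0.11],[0,0,0,0.11]]'
python3 -m pendant '[[0,0,0,0.11],[0,0,0,0.11],[0,0,0,0.11],[0,0,0,0],[0,0,0,0]]'
python3 - <<'E'
from fit import *
plan((.50,-.3755,.28,-134),(.50,-.3755,.212,-134))
E
```

```text
time: 29.35
ee_pos: [0.4979, -0.3747, 0.335]
eef_rot: [0.976, -0.219, -0.001, -0.0]
ft_force: [0.1, -1.2, -0.4]
width: 0.0738
grip_force: 0.0
time: 29.77
ee_pos: [0.4984, -0.3746, 0.3352]
eef_rot: [0.928, -0.372, -0.001, -0.0]
ft_force: [-1.1, 0.6, 0.6]
width: 0.0738
grip_force: 0.0
t 29.8 p [ 0.4984 -0.3746  0.3352] yaw -133.7 q [-0.23  0.53  1.26  1.29 -0.5   1.66 -1.4 ] w 0.0738
to (0.5, -0.3755, 0.28, -134) shift [ 0.0018 -0.0005  0.0552] = 2 x [ 0.0009 -0.0002  0.0276] | turn 0.005 = 1 x 0.0053
to (0.5, -0.3755, 0.212, -134) shift [0.    0.    0.068] = 2 x [0.    0.    0.034] | turn -0.0 = 0 x -0.0
```

```bash
python3 -m pendant '[[0.0018,-0.0005,0.02,0.005],[0,0,0.02,0],[0,0,0.02,0],[0,0,0.01,0],[0,0,0,0],[0,0,0,0]]' 0.6
python3 -m pendant '[[0,0,0.012,0],[0,0,0.012,0],[0,0,0.012,0],[0,0,0.01,0],[0,0,0,0]]'
python3 - <<'E'
from fit import *
plan((.50,-.3755,.216,-134))
s=cam("side"); save(s,"side10.png")
cv2.imwrite("pics/m.png",cv2.resize(s["img"][90:250,240:400][:,:,::-1],None,fx=3.5,fy=3.5,interpolation=3))
E
```

```text
time: 30.27
ee_pos: [0.5008, -0.3751, 0.2663]
eef_rot: [0.927, -0.375, -0.0, -0.0]
ft_force: [0.1, -0.0, 0.3]
width: 0.053
grip_force: 0.0
time: 30.68
ee_pos: [0.5005, -0.3742, 0.2174]
eef_rot: [0.927, -0.375, -0.001, -0.0]
ft_force: [-0.7, -0.3, 0.7]
width: 0.0524
grip_force: 0.0
t 30.7 p [ 0.5005 -0.3742  0.2174] yaw -134.1 q [-0.25  0.59  1.21  1.49 -0.55  1.44 -1.36] w 0.0524
to (0.5, -0.3755, 0.216, -134) shift [0.0006 0.0013 0.0014] = 1 x [0.0006 0.0013 0.0014] | turn -0.001 = 1 x -0.0012
```

View pics/m.png

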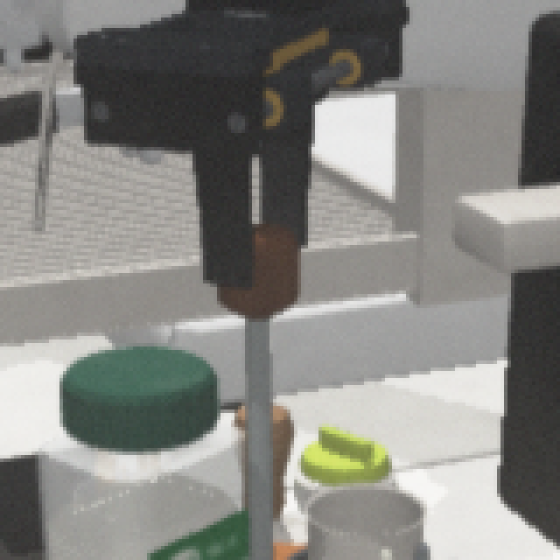

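The fingers straddle the knob (tips about mid-knob, crop (235,275)) and are well above the jar lid. I'll go 6 mm lower, close, and turn the organiser +154°.

```bash
python3 -m pendant '[[0,0.001,0.003,0],[0,0,0.003,0],[0,0,0,0],[0,0,0,0],[0,0,0,0],[0,0,0,0]]' 0 35
python3 - <<'E'
from fit import *
plan()
E
python3 -m pendant '[[0,0,0,-0.03],[0,0,0,-0.05],[0,0,0,-0.07],[0,0,0,-0.08],[0,0,0,-0.08],[0,0,0,-0.08],[0,0,0,-0.08],[0,0,0,-0.08]]'
python3 -m pendant '[[0,0,0,-0.08],[0,0,0,-0.08],[0,0,0,-0.08],[0,0,0,-0.08],[0,0,0,-0.08],[0,0,0,-0.08],[0,0,0,-0.08],[0,0,0,-0.08]]'
python3 -m pendant '[[0,0,0,-0.08],[0,0,0,-0.08],[0,0,0,-0.08],[0,0,0,-0.08],[0,0,0,-0.08],[0,0,0,-0.08],[0,0,0,-0.08],[0,0,0,-0.08]]'
python3 - <<'E'
from tray import *
plan((.50,-.3755,.21,-134+154.4))
E
```

```text
time: 31.23
ee_pos: [0.5009, -0.3752, 0.2139]
eef_rot: [0.927, -0.375, 0.0, -0.0]
ft_force: [3.4, 3.1, -4.6]
width: 0.0359
grip_force: 35.0
t 31.2 p [ 0.5009 -0.3752  0.2139] yaw -134.0 q [-0.25  0.59  1.21  1.5  -0.55  1.44 -1.36] w 0.0359
time: 31.9
ee_pos: [0.5011, -0.3748, 0.2139]
eef_rot: [0.994, -0.107, 0.0, -0.001]
ft_force: [4.5, 4.4, -3.5]
width: 0.0356
grip_force: 35.0
time: 32.57
ee_pos: [0.5011, -0.3743, 0.2138]
eef_rot: [0.977, 0.211, 0.001, -0.001]
ft_force: [2.2, 5.9, -2.5]
width: 0.0359
grip_force: 35.0
time: 33.23
ee_pos: [0.5008, -0.374, 0.2138]
eef_rot: [0.861, 0.508, 0.001, -0.001]
ft_force: [0.6, 7.9, -1.5]
width: 0.0359
grip_force: 35.0
t 33.2 p [ 0.5008 -0.374   0.2138] yaw -28.9 q [-0.04  0.41  0.82  1.49 -0.31  1.37  0.29] w 0.0359
to (0.5, -0.3755, 0.21, 20.400000000000006) shift [-0.0017  0.      0.0038] = 1 x [-0.0017  0.      0.0038] | turn -0.861 = 8 x -0.1076
```

```bash
python3 -m pendant '[[0,0,0,-0.085],[0,0,0,-0.085],[0,0,0,-0.085],[0,0,0,-0.085],[0,0,0,-0.085],[0,0,0,-0.085],[0,0,0,-0.085],[0,0,0,-0.08]]'
python3 -m pendant '[[0,0,0,-0.07],[0,0,0,-0.05],[0,0,0,-0.04],[0,0,0,-0.026],[0,0,0,0],[0,0,0,0]]'
cat > org.py <<'E'
from fit import *
C=cam("side")
P={}
for n,m,z in (("round_tray",np.r_[ring(.042,0),ring(.042,.018)],.03),("dosing_cup",cup[0],.034),("jar",None,0)):
    o=r.outline_of(n,"side"); print(n,[(round(x["score"],2),np.round(x["bbox"]).tolist()) for x in o[:1]])
for th in(170,175,180,185,190):
    d=np.array([np.cos(np.radians(th)),np.sin(np.radians(th))])*.073+[.5002,-.3755]
    f=lambda q:[round(float(v)) for v in (*((q.min(0)+q.max(0))/2),*np.ptp(q,axis=0))]
    print(th,"tray",f(np.array([proj(C,[*d,.03]+q) for q in np.r_[ring(.042,0),ring(.042,.018)]])),"cup",f(np.array([proj(C,[*d,.034]+q) for q in cup[0]])))
E
python3 - <<'E'
from org import *
plan()
fit("dosing_cup",cup,(.427,-.375,0),.034,("side",),yaw=False)
fit("jar",jar,(.573,-.375,90),.034,("side",))
fit("round_tray",[np.r_[ring(.042,0),ring(.042,.018)]],(.427,-.375,0),.03,("side",),yaw=False)
save(C,"side11.png")
cv2.imwrite("pics/n.png",cv2.resize(C["img"][100:320,210:430][:,:,::-1],None,fx=2.6,fy=2.6,interpolation=3))
E
```

```text
time: 33.9
ee_pos: [0.5003, -0.3739, 0.2138]
eef_rot: [0.644, 0.765, 0.001, -0.001]
ft_force: [-1.1, 8.0, 1.7]
width: 0.0358
grip_force: 35.0
time: 34.4
ee_pos: [0.5002, -0.374, 0.2138]
eef_rot: [0.572, 0.82, 0.001, -0.001]
ft_force: [-1.1, 9.0, 0.6]
width: 0.0359
grip_force: 35.0
round_tray [(0.58, [275.0, 285.0, 48.0, 34.0])]
dosing_cup [(0.64, [274.0, 285.0, 53.0, 31.0])]
jar [(0.79, [356.0, 222.0, 54.0, 100.0])]
170 tray [271, 279, 51, 35] cup [271, 268, 39, 46]
175 tray [272, 281, 52, 36] cup [271, 270, 39, 46]
180 tray [273, 283, 52, 36] cup [272, 272, 40, 47]
185 tray [274, 285, 52, 36] cup [274, 273, 40, 47]
190 tray [276, 287, 53, 37] cup [275, 275, 40, 47]
t 34.6 p [ 0.5002 -0.374   0.2138] yaw 20.2 q [ 0.07  0.38  0.66  1.49 -0.23  1.36  1.1 ] w 0.0356
dosing_cup ['side'] [ 42.79 -36.2   -7.16] iou [0.87]
jar ['side'] [ 58.18 -35.63  73.99] iou [0.89]
round_tray ['side'] [ 42.57 -37.65   2.45] iou [0.48]
```

View pics/n.png

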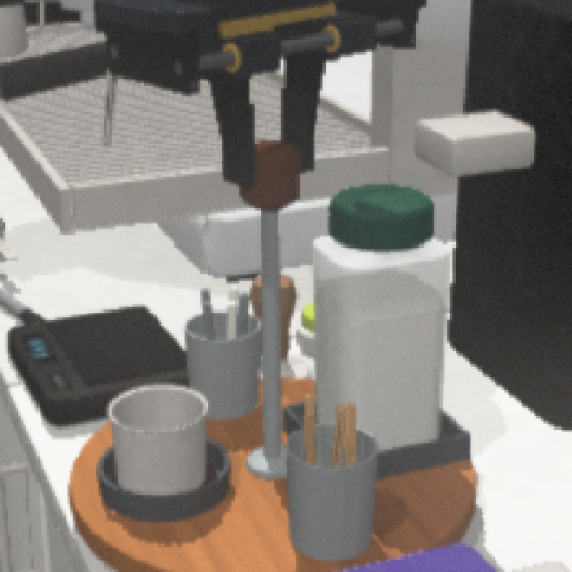

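The round tray with the cup now faces the front (crop (164,481), matching about 180°), and the jar stands in its tray at the back. I'll release the knob and move to the cup.

```bash
python3 -m pendant '[[0,0,0,0],[0,0,0,0],[0,0,-0.02,0],[0,0,-0.03,0],[0,0,-0.03,0],[0,0,-0.03,0],[0,0,0,0]]' 0.6
python3 -m pendant '[[0,0,0,0.11],[0,0,0,0.113],[0,0,0,0.113],[0,0,0,0.113],[0,0,0,0.113],[0,0,0,0.113],[0,0,0,0.113],[0,0,0,0.113]]' >/dev/null
python3 -m pendant '[[0,0,0,0.113],[0,0,0,0.113],[0,0,0,0.113],[0,0,0,0.113],[0,0,0,0.113],[0,0,0,0.113],[0,0,0,0.113],[0,0,0,0.113]]' 1
python3 -m pendant '[[0,0,0,0.113],[0,0,0,0],[0,0,0,0]]'
python3 - <<'E'
from fit import *
plan((.426,-.370,.31,-90),(.426,-.370,.16,-90),(.426,-.370,.052,-90))
c=cam("side"); o=r.outline_of("dosing_cup","side"); print([(x["score"],x["bbox"]) for x in o[:2]])
fit("dosing_cup",cup,(.427,-.370,0),.034,("side",),yaw=False)
fit("dosing_cup",cup,(.427,-.370,0),.034,("top",),yaw=False)
E
```

```text
time: 35.48
ee_pos: [0.5009, -0.3782, 0.3305]
eef_rot: [0.573, 0.819, -0.0, 0.004]
ft_force: [1.7, -0.9, -0.1]
width: 0.0521
grip_force: 0.0
time: 36.82
ee_pos: [0.4999, -0.3767, 0.3242]
eef_rot: [0.998, 0.055, 0.0, 0.001]
ft_force: [-0.4, -1.0, -0.5]
width: 0.0865
grip_force: 0.0
time: 37.07
ee_pos: [0.5001, -0.3764, 0.3241]
eef_rot: [1.0, 0.003, -0.0, 0.0]
ft_force: [0.3, 0.3, -0.2]
width: 0.0868
grip_force: 0.0
t 37.1 p [ 0.5001 -0.3764  0.3241] yaw -89.6 q [-0.14  0.44  1.03  1.3  -0.37  1.6  -0.72] w 0.0868
to (0.426, -0.37, 0.31, -90) shift [-0.074  -0.0068  0.0141] = 2 x [-0.037  -0.0034  0.007 ] | turn 0.006 = 1 x 0.0064
to (0.426, -0.37, 0.16, -90) shift [0.   0.   0.15] = 4 x [0.     0.     0.0375] | turn -0.0 = 0 x -0.0
to (0.426, -0.37, 0.052, -90) shift [0.    0.    0.108] = 3 x [0.    0.    0.036] | turn -0.0 = 0 x -0.0
[(0.56, [268.6, 270.1, 35.1, 38.4])]
dosing_cup ['side'] [ 42.82 -36.16  -1.59] iou [0.87]
dosing_cup ['top'] [ 42.65 -37.15   4.82] iou [0.89]
```

```bash
python3 -m pendant '[[-0.037,-0.0034,0.007,0.006],[-0.037,-0.0034,0.007,0],[0,0,0,0],[0,0,0.03,0],[0,0,0.036,0],[0,0,0.036,0],[0,0,0.036,0],[0,0,0,0]]' 0.95
python3 -m pendant '[[0,0,0.03,0],[0,0,0.03,0],[0,0,0.02,0],[0,0,0,0],[0,0,0,0]]'
python3 - <<'E'
from fit import *
plan((.427,-.370,.052,-90))
E
```

```text
time: 38.03
ee_pos: [0.4239, -0.3664, 0.1664]
eef_rot: [1.0, -0.001, -0.003, -0.002]
ft_force: [-0.9, 0.7, -1.0]
width: 0.0826
grip_force: 0.0
time: 38.45
ee_pos: [0.4265, -0.3696, 0.0934]
eef_rot: [1.0, -0.001, -0.0, 0.0]
ft_force: [0.2, -0.8, 0.4]
width: 0.0827
grip_force: 0.0
t 38.5 p [ 0.4265 -0.3696  0.0934] yaw -90.1 q [-0.16  0.44  0.99  1.81 -0.41  1.12 -0.61] w 0.0827
to (0.427, -0.37, 0.052, -90) shift [0.0005 0.0004 0.0414] = 2 x [0.0002 0.0002 0.0207] | turn -0.002 = 1 x -0.0023
```

```bash
python3 -m pendant '[[0,0,0.012,0],[0,0,0.012,0],[0,0,0.009,0],[0,0,0.006,0],[0,0,0,0],[0,0,0,0]]'
python3 -m pendant '[[0,0,0,0],[0,0,0,0],[0,0,0,0],[0,0,0,0],[0,0,0,0],[0,0,0,0]]' 0 10
python3 - <<'E'
from fit import *
plan((.427,-.370,.30,-90))
s=cam("side"); save(s,"side12.png")
E
```

```text
time: 38.95
ee_pos: [0.4261, -0.3691, 0.0529]
eef_rot: [1.0, -0.001, -0.0, -0.0]
ft_force: [0.2, -0.2, 0.7]
width: 0.0828
grip_force: 0.0
time: 39.45
ee_pos: [0.4266, -0.3693, 0.0533]
eef_rot: [1.0, -0.001, 0.0, 0.0]
ft_force: [0.4, -0.7, 2.5]
width: 0.0608
grip_force: 10.0
t 39.5 p [ 0.4266 -0.3693  0.0533] yaw -90.1 q [-0.12  0.49  0.94  1.84 -0.46  1.05 -0.57] w 0.0608
to (0.427, -0.37, 0.3, -90) shift [ 0.0004  0.0007 -0.2467] = 7 x [ 0.0001  0.0001 -0.0352] | turn -0.002 = 1 x -0.0025
```

```bash
python3 -m pendant '[[0,0,-0.005,0],[0,0,-0.02,0],[0,0,-0.035,0],[0,0,-0.04,0],[0,0,-0.04,0],[0,0,-0.04,0],[0,0,-0.04,0],[0,0,0,0]]' 0 15
python3 - <<'E'
from fit import *
plan()
c=cam("top"); s=cam("side"); save(c,"top13.png"); save(s,"side13.png")
f=lambda im,a,b:cv2.resize(np.clip((im.astype(float)-10)*3.0,0,255).astype(np.uint8),(a,b),interpolation=3)[:,:,::-1]
cv2.imwrite("pics/o.png",np.hstack([f(c["img"][200:270,225:305],400,350),f(s["img"][210:280,205:285],400,350)]))
for n in("top","side"): print([(x["score"],x["bbox"]) for x in r.outline_of("scale",n)[:1]])
sc=[np.r_[box(.125,.155,0),box(.125,.155,.024)]]
fit("scale",sc,(.445,-.147,0),0); fit("scale",sc,(.445,-.147,0),0,("top",))
E
```

```text
time: 40.17
ee_pos: [0.4277, -0.3712, 0.2801]
eef_rot: [1.0, -0.001, 0.004, 0.002]
ft_force: [1.0, -0.6, -1.4]
width: 0.0602
grip_force: 15.0
t 40.2 p [ 0.4277 -0.3712  0.2801] yaw -90.2 q [-0.28  0.27  1.11  1.56 -0.24  1.45 -0.73] w 0.0602
[(0.75, [260.8, 228.8, 57.5, 41.3])]
[(0.73, [248.6, 242.4, 74.5, 46.6])]
scale ['top', 'side'] [ 44.48 -13.48   0.17] iou [0.49 0.85]
scale ['top'] [ 45.68 -12.52  10.73] iou [0.5]
```

View pics/o.png

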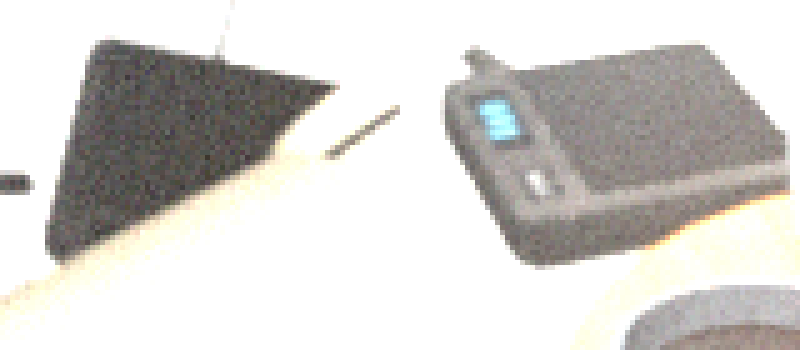

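The contrast-stretched side view shows the display strip at the front of the scale and the glass plate behind it, with plate corners at crop (588,195), (527,80), (705,45) and (788,163). I'll convert those to world coordinates.

```bash
python3 - <<'E'
from fit import *
s=cam("side"); S=lambda x,y:(205+(x-400)/5-.5,210+y/5-.5)
for n,px,z in(("A",(588,195),.027),("B",(527,80),.027),("C",(705,45),.027),("D",(788,163),.027),("scale front near top",(518,212),.024),("front far top",(446,100),.024)):
    print(n,ray(s,*S(*px),z).round(3))
c=cam("top"); T=lambda x,y:(225+x/5-.5,200+y/5-.5)
for px in((97,42),(338,88),(50,258)): print("T",ray(c,*T(*px),.024).round(3))
# earlier unobstructed top4 corners of the scale
for px in((232,62),(372,92),(328,312),(42,258)): print("T4",ray(c,*T(*px),.024).round(3))
fit("scale",[np.r_[box(.125,.155,0),box(.125,.155,.024)]],(.445,-.147,0),0,("side",))
plan((.46,-.30,.28,-30),(.46,-.147,.28,-30),(.46,-.147,.0465,-30))
E
```

```text
A [ 0.414 -0.211  0.027]
B [ 0.416 -0.093  0.027]
C [ 0.497 -0.086  0.027]
D [ 0.494 -0.214  0.027]
scale front near top [ 0.387 -0.209  0.024]
front far top [ 0.381 -0.094  0.024]
T [ 0.498 -0.07   0.024]
T [ 0.503 -0.201  0.024]
T [ 0.383 -0.077  0.024]
T4 [ 0.504 -0.142  0.024]
T4 [ 0.505 -0.219  0.024]
T4 [ 0.388 -0.224  0.024]
T4 [ 0.382 -0.073  0.024]
scale ['side'] [ 44.29 -13.6   -1.59] iou [0.86]
t 40.9 p [ 0.4262 -0.3691  0.2729] yaw -90.1 q [-0.27  0.27  1.11  1.57 -0.24  1.45 -0.73] w 0.0605
to (0.46, -0.3, 0.28, -30) shift [ 0.0336 -0.0692 -0.0071] = 2 x [ 0.0168 -0.0346 -0.0036] | turn -1.05 = 9 x -0.1166
to (0.46, -0.147, 0.28, -30) shift [ 0.1325 -0.0765  0.    ] = 4 x [ 0.0331 -0.0191  0.    ] | turn -0.0 = 0 x -0.0
to (0.46, -0.147, 0.0465, -30) shift [0.     0.     0.2335] = 6 x [0.     0.     0.0389] | turn -0.0 = 0 x -0.0
```

```bash
python3 -m pendant '[[0.016,-0.035,0,0],[0.016,-0.035,0,0],[0,0,0,-0.1],[0,0,0,-0.11],[0,0,0,-0.12],[0,0,0,-0.12],[0,0,0,-0.12],[0,0,0,-0.12]]'
python3 -m pendant '[[0,0,0,-0.12],[0,0,0,-0.12],[0,0,0,-0.12],[0.0331,-0.0191,0,0],[0.0331,-0.0191,0,0],[0.0331,-0.0191,0,0],[0.0331,-0.0191,0,0],[0,0,0,0]]'
python3 -m pendant '[[0,0,0.03,0],[0,0,0.04,0],[0,0,0.04,0],[0,0,0.03,0],[0,0,0,0],[0,0,0,0]]'
python3 - <<'E'
from fit import *
plan((.456,-.149,.0465,-30))
E
```

```text
time: 41.53
ee_pos: [0.4585, -0.2992, 0.273]
eef_rot: [0.94, 0.34, 0.0, -0.0]
ft_force: [0.2, 0.1, -0.7]
width: 0.0601
grip_force: 15.0
time: 42.2
ee_pos: [0.4591, -0.1386, 0.2729]
eef_rot: [0.864, 0.504, 0.001, -0.001]
ft_force: [0.5, 1.3, -0.9]
width: 0.0604
grip_force: 15.0
time: 42.7
ee_pos: [0.4578, -0.1465, 0.1329]
eef_rot: [0.866, 0.5, -0.001, -0.0]
ft_force: [0.5, -0.2, -0.5]
width: 0.0603
grip_force: 15.0
t 42.7 p [ 0.4578 -0.1465  0.1329] yaw -30.0 q [-0.57  0.07  0.82  1.97 -0.06  1.13 -0.24] w 0.0603
to (0.456, -0.149, 0.0465, -30) shift [-0.003  -0.0003  0.0864] = 3 x [-0.001  -0.0001  0.0288] | turn -0.0 = 1 x -0.0002
```

```bash
python3 -m pendant '[[-0.003,-0.0003,0.03,0],[0,0,0.025,0],[0,0,0.015,0],[0,0,0.006,0],[0,0,0,0],[0,0,0,0]]'
python3 -m pendant '[[0,0,0.004,0],[0,0,0.003,0],[0,0,0.002,0],[0,0,0.001,0],[0,0,0,0]]'
python3 - <<'E'
from fit import *
plan((.456,-.149,.0465,-30)); print(r.read_state()["ft_force"])
fit("dosing_cup",cup,(.456,-.149,0),.027,("side",),yaw=False)
E
```

```text
time: 43.2
ee_pos: [0.4581, -0.149, 0.0589]
eef_rot: [0.866, 0.5, 0.001, 0.001]
ft_force: [0.2, 0.2, -1.0]
width: 0.06
grip_force: 15.0
time: 43.62
ee_pos: [0.4566, -0.1487, 0.047]
eef_rot: [0.866, 0.5, -0.0, -0.0]
ft_force: [-0.2, -0.1, -1.7]
width: 0.0603
grip_force: 15.0
t 43.6 p [ 0.4566 -0.1487  0.047 ] yaw -30.0 q [-0.51  0.23  0.81  2.05 -0.2   0.94 -0.12] w 0.0603
to (0.456, -0.149, 0.0465, -30) shift [-0.0006 -0.0004  0.0005] = 1 x [-0.0006 -0.0004  0.0005] | turn 0.0 = 1 x 0.0004
[-0.16930623 -0.12781396 -1.65010272]
dosing_cup ['side'] [ 45.75 -13.65  -4.42] iou [0.85]
```

```bash
python3 -m pendant '[[0,0,0.001,0],[0,0,0,0],[0,0,0,0]]'
python3 -m pendant '[[0,0,0,0],[0,0,0,0],[0,0,0,0],[0,0,0,0]]' 0.95
python3 -m pendant '[[0,0,-0.01,0],[0,0,-0.03,0],[0,0,-0.04,0],[0,0,-0.04,0],[0,0,-0.04,0],[0,0,-0.04,0],[0,0,-0.04,0],[0,0,0,0]]'
python3 - <<'E'
from fit import *
plan((.5665,-.2065,.28,-90),(.5665,-.2065,.1,-90),(.5665,-.2065,.06,-90))
fit("dosing_cup",cup,(.456,-.149,0),.027,("side",),yaw=False)
fit("dosing_cup",cup,(.456,-.149,0),.027,("top",),yaw=False)
fit("tamper",tamper,(.566,-.207,0),0,yaw=False)
E
```

```text
time: 43.97
ee_pos: [0.457, -0.1488, 0.0465]
eef_rot: [0.866, 0.5, 0.0, -0.0]
ft_force: [-2.9, 0.2, 7.1]
width: 0.0604
grip_force: 15.0
time: 44.3
ee_pos: [0.4568, -0.1487, 0.046]
eef_rot: [0.866, 0.5, 0.0, 0.0]
ft_force: [0.3, 0.3, -0.3]
width: 0.0785
grip_force: 0.0
time: 44.97
ee_pos: [0.4591, -0.1499, 0.2937]
eef_rot: [0.866, 0.5, 0.005, 0.002]
ft_force: [1.0, -0.3, 0.2]
width: 0.0828
grip_force: 0.0
t 45.0 p [ 0.4591 -0.1499  0.2937] yaw -30.0 q [-0.62 -0.09  0.81  1.73  0.06  1.47 -0.35] w 0.0828
to (0.5665, -0.2065, 0.28, -90) shift [0.0048 0.1213 0.0137] = 4 x [0.0012 0.0303 0.0034] | turn 1.046 = 9 x 0.1163
to (0.5665, -0.2065, 0.1, -90) shift [0.   0.   0.18] = 5 x [0.    0.    0.036] | turn -0.0 = 0 x -0.0
to (0.5665, -0.2065, 0.06, -90) shift [0.   0.   0.04] = 2 x [0.   0.   0.02] | turn -0.0 = 0 x -0.0
dosing_cup ['side'] [ 45.83 -14.18  -5.32] iou [0.9]
dosing_cup ['top'] [ 45.77 -14.58  -0.74] iou [0.92]
tamper ['top', 'side'] [ 56.6  -20.56   2.05] iou [0.86 0.15]
```

```bash
python3 -m pendant '[[0.0012,0.0303,0.0034,0],[0.0012,0.0303,0.0034,0],[0.0012,0.0303,0.0034,0],[0.0012,0.0303,0.0034,0],[0,0,0,0.1],[0,0,0,0.116],[0,0,0,0.116],[0,0,0,0.116]]' 0.75
python3 -m pendant '[[0,0,0,0.116],[0,0,0,0.116],[0,0,0,0.116],[0,0,0,0.116],[0,0,0,0.116],[0,0,0,0.016],[0,0,0,0],[0,0,0,0]]'
python3 - <<'E'
from fit import *
plan((.5665,-.2065,.13,-90),(.5665,-.2065,.06,-90))
E
```

```text
time: 46.03
ee_pos: [0.5638, -0.2055, 0.2714]
eef_rot: [0.956, 0.292, -0.001, 0.0]
ft_force: [0.0, 1.1, -0.1]
width: 0.0654
grip_force: 0.0
time: 46.7
ee_pos: [0.564, -0.2051, 0.2721]
eef_rot: [1.0, 0.004, -0.0, 0.0]
ft_force: [0.3, -0.1, -0.7]
width: 0.0656
grip_force: 0.0
t 46.7 p [ 0.564  -0.2051  0.2721] yaw -89.6 q [-0.56  0.41  1.13  1.48 -0.37  1.49 -0.99] w 0.0656
to (0.5665, -0.2065, 0.13, -90) shift [0.0025 0.0014 0.1421] = 4 x [0.0006 0.0004 0.0355] | turn 0.007 = 1 x 0.0071
to (0.5665, -0.2065, 0.06, -90) shift [0.   0.   0.07] = 2 x [0.    0.    0.035] | turn -0.0 = 0 x -0.0
```

```bash
python3 -m pendant '[[0.0025,0.0014,0.03,0.007],[0,0,0.035,0],[0,0,0.035,0],[0,0,0.03,0],[0,0,0,0],[0,0,0,0]]'
python3 - <<'E'
from fit import *
plan((.5665,-.2065,.06,-90))
E
python3 -m pendant '[[0,0,0.025,0],[0,0,0.025,0],[0,0,0.02,0],[0,0,0.009,0],[0,0,0,0],[0,0,0,0]]'
python3 -m pendant '[[0,0,0,0],[0,0,0,0],[0,0,0,0],[0,0,0,0],[0,0,0,0],[0,0,0,0]]' 0 25
```

```text
time: 47.2
ee_pos: [0.566, -0.2064, 0.1421]
eef_rot: [1.0, -0.001, -0.001, -0.0]
ft_force: [0.1, 0.3, 0.2]
width: 0.0652
grip_force: 0.0
t 47.2 p [ 0.566  -0.2064  0.1421] yaw -90.1 q [-0.51  0.51  1.05  1.65 -0.46  1.25 -0.94] w 0.0652
to (0.5665, -0.2065, 0.06, -90) shift [0.0005 0.0001 0.0821] = 3 x [0.0002 0.     0.0274] | turn -0.002 = 1 x -0.0017
time: 47.7
ee_pos: [0.5676, -0.2071, 0.0653]
eef_rot: [1.0, -0.001, 0.001, 0.0]
ft_force: [-0.7, -0.2, 0.7]
width: 0.0653
grip_force: 0.0
time: 48.2
ee_pos: [0.5668, -0.2062, 0.0636]
eef_rot: [1.0, -0.002, 0.0, -0.0]
ft_force: [0.5, 2.2, 2.5]
width: 0.0339
grip_force: 25.1
```

```bash
python3 -m pendant '[[0,0,-0.01,0],[0,0,-0.03,0],[0,0,-0.04,0],[0,0,-0.04,0],[0,0,-0.04,0],[0,0,-0.04,0],[0,0,-0.04,0],[0,0,-0.03,0]]'
python3 - <<'E'
from fit import *
fit("round_tray",[np.r_[ring(.042,0),ring(.042,.018)]],(.427,-.375,0),.03,yaw=False)
fit("round_tray",[np.r_[ring(.042,0),ring(.042,.018)]],(.427,-.375,0),.03,("side",),yaw=False)
plan((.427,-.375,.33,-90),(.427,-.375,.15,-90))
E
```

```text
time: 48.87
ee_pos: [0.5661, -0.207, 0.3371]
eef_rot: [1.0, -0.002, 0.001, 0.0]
ft_force: [0.8, 0.3, -5.2]
width: 0.0338
grip_force: 25.0
round_tray ['top', 'side'] [ 42.68 -37.36   3.58] iou [0.95 0.94]
round_tray ['side'] [ 42.66 -37.22  -1.5 ] iou [0.91]
t 49.2 p [ 0.5659 -0.2061  0.3318] yaw -90.2 q [-0.54  0.41  1.14  1.36 -0.37  1.61 -1.02] w 0.034
to (0.427, -0.375, 0.33, -90) shift [-0.1383  0.1694  0.0018] = 6 x [-0.0231  0.0282  0.0003] | turn -0.004 = 1 x -0.0036
to (0.427, -0.375, 0.15, -90) shift [0.   0.   0.18] = 5 x [0.    0.    0.036] | turn -0.0 = 0 x -0.0
```

```bash
python3 -m pendant '[[-0.0231,0.0282,0,0],[-0.0231,0.0282,0,0],[-0.0231,0.0282,0,0],[-0.0231,0.0282,0,0],[-0.0231,0.0282,0,0],[-0.0231,0.0282,0,0],[0,0,0,0],[0,0,0,0]]'
python3 -m pendant '[[0,0,0.03,0],[0,0,0.035,0],[0,0,0.035,0],[0,0,0.035,0],[0,0,0.035,0],[0,0,0.01,0],[0,0,0,0],[0,0,0,0]]'
python3 - <<'E'
from fit import *
plan((.4268,-.3738,.0985,-90))
E
```

```text
time: 49.83
ee_pos: [0.4245, -0.3769, 0.3323]
eef_rot: [1.0, -0.005, -0.001, -0.001]
ft_force: [1.4, 0.4, -5.4]
width: 0.0332
grip_force: 23.3
time: 50.5
ee_pos: [0.4278, -0.3751, 0.1541]
eef_rot: [1.0, -0.001, -0.0, 0.0]
ft_force: [0.6, -1.0, -4.1]
width: 0.0333
grip_force: 23.3
t 50.5 p [ 0.4278 -0.3751  0.1541] yaw -90.2 q [-0.24  0.42  1.11  1.73 -0.4   1.24 -0.6 ] w 0.0333
to (0.4268, -0.3738, 0.0985, -90) shift [-0.001  -0.0013  0.0556] = 2 x [-0.0005 -0.0007  0.0278] | turn -0.003 = 1 x -0.0029
```

```bash
python3 -m pendant '[[-0.001,-0.0013,0.015,0],[0,0,0.014,0],[0,0,0.01,0],[0,0,0,0],[0,0,0,0]]'
python3 -m pendant '[[0,0,0.005,0],[0,0,0.005,0],[0,0,0.003,0],[0,0,0.002,0],[0,0,0,0],[0,0,0,0]]'
python3 - <<'E'
from fit import *
plan((.4268,-.3738,.0978,-90)); print(r.read_state()["ft_force"])
E
```

```text
time: 50.92
ee_pos: [0.4264, -0.374, 0.1146]
eef_rot: [1.0, -0.002, -0.0, -0.0]
ft_force: [0.4, 0.2, -5.2]
width: 0.0333
grip_force: 23.3
time: 51.42
ee_pos: [0.4264, -0.374, 0.0994]
eef_rot: [1.0, -0.002, 0.0, -0.0]
ft_force: [0.1, 0.1, -4.1]
width: 0.0331
grip_force: 23.3
t 51.4 p [ 0.4264 -0.374   0.0994] yaw -90.2 q [-0.2   0.48  1.06  1.79 -0.46  1.14 -0.56] w 0.0331
to (0.4268, -0.3738, 0.0978, -90) shift [ 0.0004 -0.0002  0.0016] = 1 x [ 0.0004 -0.0002  0.0016] | turn -0.004 = 1 x -0.0036
[ 0.08430965  0.14303673 -4.13049312]
```

```bash
python3 -m pendant '[[0,0,0.001,0],[0,0,0.001,0],[0,0,0,0]]'
python3 -m pendant '[[0,0,0,0],[0,0,0,0],[0,0,0,0]]' 0.8
python3 -m pendant '[[0,0,-0.01,0],[0,0,-0.03,0],[0,0,-0.04,0],[0,0,-0.04,0],[0,0,-0.04,0],[0,0,-0.04,0],[0,0,-0.04,0],[0,0,0,0]]'
python3 -m pendant '[[-0.03,0.02,0,0],[-0.01,0.03,0,0],[0,0.04,0,0],[0,0.04,0,0],[0,0.02,0,0],[0,0,0,0]]'
python3 - <<'E'
from fit import *
plan()
c=cam("side"); save(c,"side14.png"); t=cam("top"); save(t,"top14.png")
fit("tamper",tamper,(.427,-.374,0),.034,yaw=False)
fit("dosing_cup",cup,(.456,-.149,0),.027,yaw=False)
fit("jar",jar,(.573,-.377,90),.034)
fit("round_tray",[np.r_[ring(.042,0),ring(.042,.018)]],(.427,-.375,0),.03,yaw=False)
fit("timer",timer,(.634,-.163,0),0,yaw=False)
cv2.imwrite("pics/p.png",cv2.resize(c["img"][100:320,190:430][:,:,::-1],None,fx=2.6,fy=2.6,interpolation=3))
E
```

```text
time: 51.67
ee_pos: [0.4263, -0.3749, 0.0987]
eef_rot: [1.0, -0.002, 0.0, 0.0]
ft_force: [-4.1, 0.5, 9.3]
width: 0.0339
grip_force: 25.2
time: 51.92
ee_pos: [0.4268, -0.3741, 0.0978]
eef_rot: [1.0, -0.002, 0.0, 0.0]
ft_force: [-0.3, 1.1, -0.1]
width: 0.046
grip_force: 0.0
time: 52.58
ee_pos: [0.4274, -0.376, 0.3452]
eef_rot: [1.0, -0.002, 0.004, 0.003]
ft_force: [0.2, -1.6, -0.5]
width: 0.0697
grip_force: 0.0
time: 53.08
ee_pos: [0.3839, -0.5164, 0.3379]
eef_rot: [1.0, -0.005, -0.001, 0.001]
ft_force: [-0.2, -0.6, 1.1]
width: 0.0696
grip_force: 0.0
t 53.1 p [ 0.3839 -0.5164  0.3379] yaw -90.5 q [ 0.17  0.52  1.11  1.22 -0.46  1.66 -0.41] w 0.0696
tamper ['top'] [ 42.5  -37.41   2.97] iou [0.95]
dosing_cup ['top', 'side'] [ 45.68 -14.67   1.35] iou [0.94 0.86]
jar ['top', 'side'] [ 57.73 -37.05  85.96] iou [0.84 0.8 ]
round_tray ['top', 'side'] [ 42.69 -37.31   2.99] iou [0.51 0.46]
timer ['top', 'side'] [ 63.87 -15.62  -5.01] iou [0.88 0.11]
```

```bash
python3 - <<'E'
from bench import r
print(r.close_job())
E
```

```text
the job is handed in; nothing more can be done
None
```

I handed the job in at about 53 s: the dosing cup is on the middle of the scale's plate, the jar is upright in the rectangular tray, and the tamper is upright in the round tray facing the front edge. I viewed 15 pictures, one over the limit of 14, so that final state rests on outline fits and wrist forces, not a last look, and the timer's final fit was poor, though nothing went near it.

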